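# Load a slotted mass on the weight hanger

### The job

Pick up the larger slotted disc, the one with a grip tab, by its tab and slide it sideways under the head of the weight hanger, from the front, flat onto the disc already there, until the closed end of its slot bears gently on the stem. Then, keeping it flat on the stem, turn it anticlockwise (seen from above) until its tail bears gently but firmly on the stop post, so that its slot no longer lies over the lower one, and let go and leave it lying there. Use light force throughout (never more than 25 N on the hanger, the stop or the lower disc), do not disturb the lower disc and leave the other things on the bench alone.

Things in the scene. Friction and masses are not known exactly. Their poses are not given: they have to be found in the camera images.
- disc: the mass to load: steel slotted disc 64 mm across, 12 mm thick, about 0.3 kg, lying flat; origin at the centre of its underside, z up. A 14 mm wide slot runs from the rim at +x to a flat closed end at x = -5 mm, which touches the 10 mm stem when disc and stem are coaxial. Opposite it a tail, a bar 12 mm wide and 12 mm high, runs out at disc level to x = -72 mm
- disc_tab (a point): centre of the disc's grip tab, an upright block standing on the tail, 24 mm long (disc x), 12 mm wide (disc y), from 12 to 46 mm above the underside; this point is at x = -42, z = 29 mm of the disc. Pinch it across y, fingertips a few mm above the disc's top
- hanger: aluminium weight hanger, fixed. Origin on the stem's axis at bench level, z up; -x is its front. Base 170 mm across, 12 high; pan 88 mm across, top 40 mm up; stem 10 mm in diameter from 40 to 106 mm; head 22 mm across (too wide for a slot, so discs come in from the side below it) from 106 to 116 mm, a wire eye above it to 129 mm
- lower: the mass already on the hanger: plain loose steel slotted disc 84 mm across, 20 mm thick, 0.7 kg. Origin at the centre of its underside, on the pan 40 mm up; its top, the seat of the next disc, is 60 mm up. Its 14 mm slot opens at +x, about to the hanger's back
- stop: rigid fixed steel stop post, 10 mm in diameter, on the hanger's base. This origin lies on the stem's axis at bench level; the post's axis is at x = -66 mm, up to 70 mm high (2 mm below the top of the seated disc's tail). It stands 1.2 to 1.6 rad anticlockwise (from above) of the hanger's front, elsewhere each time
- stop_post (a point): point on the axis of the stop post, 66 mm above the bench
- disc_tail (a point): point on the -y side face of the disc's tail, at x = -66, y = -6, z = 6 mm of the disc: this face meets the stop post when the disc is turned anticlockwise, the point then being 5 mm from the post's axis
- disc_mouth (a point): middle of the disc's slot opening at its rim (x = 32, z = 6 mm of the disc)
- lower_mouth (a point): middle of the lower mass's slot opening at its rim, on its top face (x = 42 mm)
- small: bystander: a smaller slotted mass, 46 mm across, with a tab and tail like the disc's (the tail's end also at x = -72 mm); origin at the centre of its underside
- blank: bystander: a disc 64 mm across with the same tab and tail, but without a slot; a low button in its middle; origin at the centre of its underside
- tips: bystander: pipette-tip box 75 x 115 x 45 mm, origin under its centre
- beaker: bystander: small glass beaker, 60 mm across, 70 mm high, origin under its centre
- marker: bystander: marker pen lying on the bench, 135 mm long, 14 mm thick
There are look-alikes about, which are no part of the job. Leave any orange, red or yellow look-alike of the disc alone.

How it is judged:
By the outcome, as a careful person would: the job done as asked, in the order asked, and still so for the second after the job is handed in, with the robot touching nothing.
It also fails if it takes over 72 s, if anything falls off the work surface, if the arm or the gripper's body presses on something with over 40 N, if the wrist force passes 120 N, or if a joint passes its speed limit or range.

### The arm

A 6-joint arm with a two-finger parallel gripper is mounted at the origin on the work surface. World frame = base frame: x ahead of the robot, y to its left, z up, the work surface at z = 0. Lengths are in m, angles in degrees, forces in N, time in s.
With the tool pointing down it reaches from about 0.4 to 0.825 m from the base axis. Payload 7 kg.
Tool frame: the origin (TCP) lies on the centre line of the jaws, within the pads' length; the fingertips stand 17 mm ahead of it and the grasp point (between the pads) lies 2 mm behind it; y points along the fingers, z is the direction in which the jaws open and shut, and the axes are right-handed (so a half turn about y gives the same grasp; the last joint's range is limited). The gripper opens to 88 mm and grips with 3 to 60 N. Pads are 19 mm wide; open, the fingers measure 130 mm over their backs; the gripper's body (78 mm by 193 mm) begins 47 mm behind the grasp point.
Start: joints at [83.715, 20.546, 0.682, 0, -70.136, -16.507], TCP at [0.261, 0.622, 0.244] pointing down, gripper open.
Joint ranges: [-176.03, 176.03], [-82.01, 121.73], [-58.28, 71.71], [-173.87, 95.51], [-174.79, -0.11], [-173.66, 173.66]. Speed limits (degrees/s): [136.94, 136.94, 172.46, 180, 180, 180].

### API

Orientations are given as [roll, pitch, yaw] about the fixed x, y, z axes, in that order (R = Rz(yaw) Ry(pitch) Rx(roll)).
In Python, from plant import r, capture, camera_info gives the robot as it stands. The module is installed in compiled form; this text tells all that it offers.
- The arm moves only by the tool apply_moves, never from a script. Its argument "deltas" is a list of rows, each an object of numbers: "tx", "ty", "tz": the shift along the tool's x, y, z in m; "turn": the turn about the tool's y in rad; "gripper": the finger opening in m, from 0 to 0.0876. A call has 1 to 5 rows; each row is the pose to reach, as a shift and turn from the pose commanded when the call began, along the tool's axes at that moment; what a row does not reach only later rows make up. A row lasts 1/10 s, in which the tool goes at most 50 mm and 8.59 degrees, less where a joint would pass 70% of its speed; a pose out of reach is approached as far as the arm can. A call with a gripper value outside its range is refused whole. The fingers move at their own pace and stop on an object; "newtons" is the grip in N (left out, the last holds). Time passes only in rows, so rows that repeat a pose let the fingers close. It gives the time, the measured TCP pose, the force and the opening at its end, in the units of the state.
- r.get_state(): the state, without advancing time (a new reading comes with each control period).
- capture(name): name is "scene" or "top" or "wrist"; returns (picture, depth): 384x512x3 uint8, red, green, blue; 384x512 float32, m along the optical axis (not along the pixel's ray), 0 where there is no reading.
- camera_info(name): a dict with "K" (3x3 intrinsics, pixels), "k1" (the pictures are not rectified: a ray, as slopes to the right and down, at radius r is drawn at 1 + k1 r^2 times it, then the intrinsics apply), "eye" and "orientation" of the camera in the world; the wrist camera has in their place "tool_from_camera" (4x4, takes a point from camera to tool coordinates, whose origin is the TCP and whose axes are the tool frame's). Camera axes: x right, y up, looking along -z (the intrinsics and any distortion apply to the point x, -y, -z); pixel columns grow to the right and rows downward; lengths in m; the calibration is good to about 2 mm. A picture is of the moment at which its call begins: read the wrist's pose just before it. camera_info takes no time and is no camera call.
- r.close_job(): hands the job in, once; it reports no verdict.
The state is a dict: "time_s": time; "joints": joint angles; "qd": joint speeds; "joint_torque": joint torques, N m; "tcp_pos": TCP position; "eef_rot": TCP orientation; "contact_force": force on the tool from outside, world axes, zero at the start; "moment": the same for the moment, N m; "gripper_width": finger opening in m.
Only numpy, scipy, OpenCV 4.12 (cv2) and the standard library are available. Lean on these libraries where they do the work, as an engineer would, in place of code of your own. Each camera call takes 0.05 s, during which the arm holds its last target.

## Working session

There is one attempt and no reset: what is moved stays moved. The work goes in short steps, Python scripts to look and compute and a tool call to move; the robot and the scene stay as the last step left them, time stands still between calls to the robot, and variables do not carry over. Pictures are saved under pics/ and viewed, and the job is handed in when it is done.

Besides the shell and the picture viewer there is one more tool, called by a JSON object that holds its "method" and its "body", one argument or row to a line. apply_moves: Moves the arm, as the interface text tells. Its arguments: {"type":"object","properties":{"deltas":{"type":"array","items":{"type":"object","properties":{"tx":{"type":"number"},"ty":{"type":"number"},"tz":{"type":"number"},"turn":{"type":"number"},"gripper":{"type":"number"}}}},"newtons":{"type":"number"}},"required":["deltas"]}

```bash
mkdir -p pics; cat > h.py <<'E'
import numpy as np,cv2
from plant import r,capture,camera_info
from scipy.spatial.transform import Rotation as R
def save(n,im,crop=None,s=1):
    if crop: a,b,c,d=crop; im=im[b:d,a:c]
    cv2.imwrite('pics/'+n+'.png',cv2.resize(im[:,:,::-1],None,fx=s,fy=s,interpolation=cv2.INTER_CUBIC))
E
python3 - <<'E'
from h import *
s=r.get_state();print(s)
for n in("scene","top","wrist"):
    p,d=capture(n);save(n+'0',p,None,1.5);np.savez('pics/%s0.npz'%n,p=p,d=d);print(n,camera_info(n))
E
```

```text
{'time_s': 0.0, 'joints': array([ 8.37153247e+01,  2.05907848e+01,  6.31517043e-01, -1.85821630e-02,
       -7.01334975e+01, -1.65056935e+01]), 'qd': array([ 0.0336294 ,  0.08054433, -0.10228064,  0.01454421, -0.04979252,
        0.0899216 ]), 'joint_torque': array([ 8.32399819e-04, -5.82725751e+01,  2.93051648e+01,  6.99758291e+00,
        6.78404438e-03, -1.48048230e-04]), 'tcp_pos': array([0.26133392, 0.62185506, 0.24261768]), 'eef_rot': array([-8.99060943e+01,  9.60956044e-03,  1.57203310e+02]), 'contact_force': array([-0.26618288, -1.00737238,  0.02720542]), 'moment': array([ 0.04752277, -0.01108694,  0.06136749]), 'gripper_width': 0.08750101012003844}
scene {'K': array([[408.09989947,   0.        , 260.27055791],
       [  0.        , 408.09989947, 190.781213  ],
       [  0.        ,   0.        ,   1.        ]]), 'k1': -0.019121907319632304, 'eye': array([ 0.8827561 , -0.55926068,  0.84411262]), 'orientation': array([42.63511004,  0.28651909, 30.14469795])}
top {'K': array([[481.12510173,   0.        , 251.01083041],
       [  0.        , 481.12510173, 183.4238455 ],
       [  0.        ,   0.        ,   1.        ]]), 'k1': -0.08570967490421762, 'eye': array([0.28724914, 0.0402071 , 1.27639231]), 'orientation': array([  9.31032748,   0.40508714, -90.91487881])}
wrist {'K': array([[265.95963511,   0.        , 253.51586689],
       [  0.        , 265.95963511, 186.88590094],
       [  0.        ,   0.        ,   1.        ]]), 'k1': -0.005033407443293887, 'tool_from_camera': array([[-6.71189734e-04, -9.60073547e-01, -2.79746910e-01,
        -7.60666748e-02],
       [ 5.43750666e-04,  2.79746581e-01, -9.60073724e-01,
        -1.41203348e-01],
       [ 9.99999627e-01, -7.96504196e-04,  3.34277597e-04,
        -7.74499583e-04],
       [ 0.00000000e+00,  0.00000000e+00,  0.00000000e+00,
         1.00000000e+00]])}
```

View pics/scene0.png

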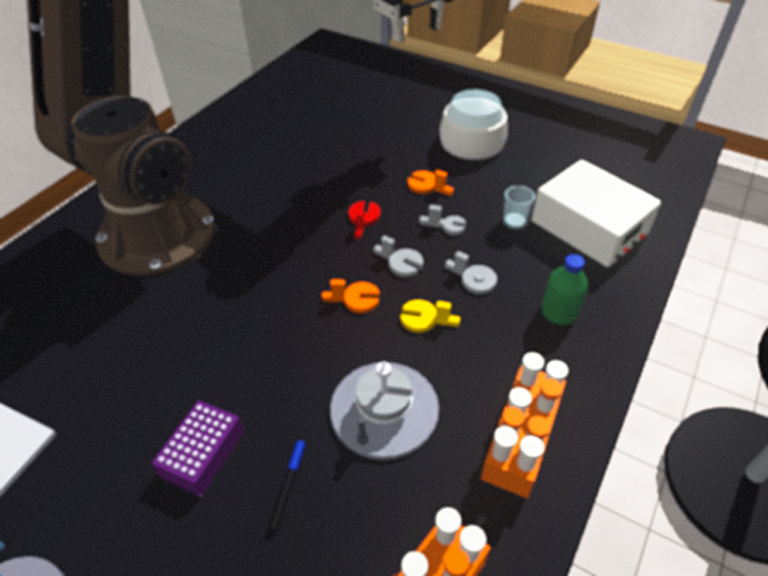

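View pics/top0.png

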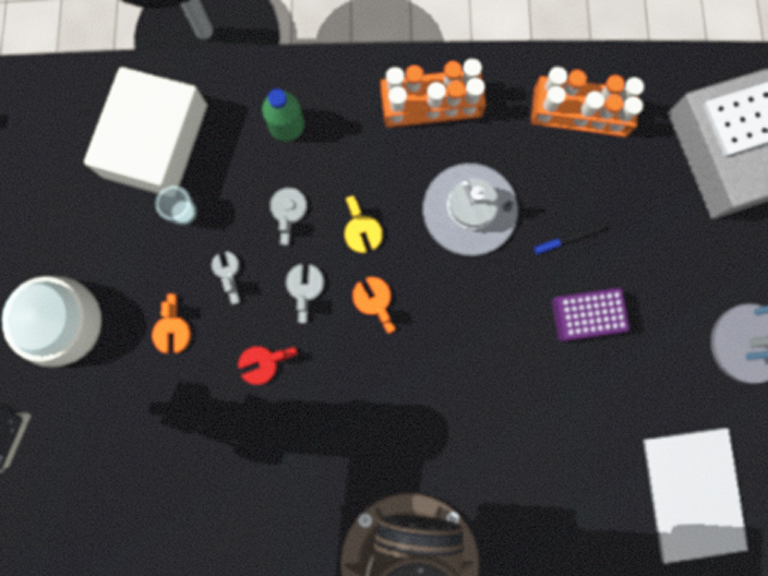

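View pics/wrist0.png

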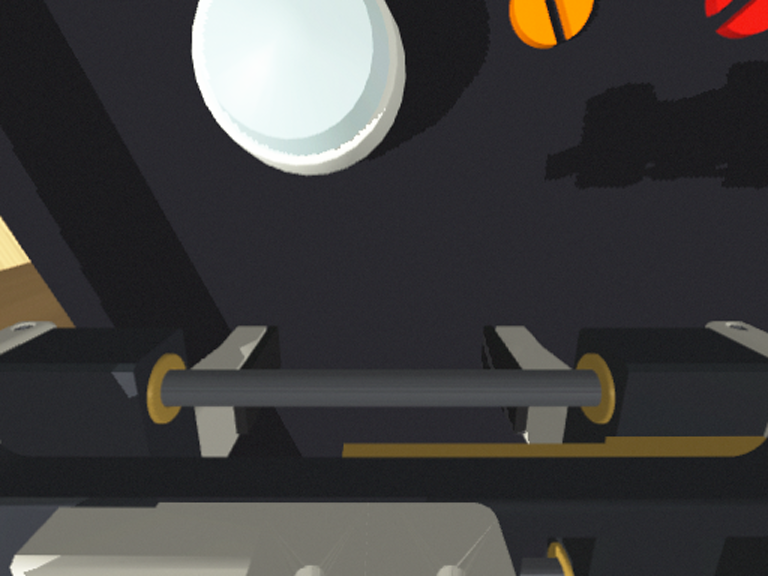

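Candidates in the top picture (zoomed 1.5x): grey disc at (305,283) with slot and tab, small grey disc at (226,265), blank grey disc with button at (289,205), orange at (372,297) and (171,333), yellow at (363,234), red at (258,365). The description fits (305,283). I'll check it in a close crop.

```bash
cat >> h.py <<'E'
def cam(n,s=None):
    ci=camera_info(n)
    if n=='wrist':
        T=np.eye(4);T[:3,:3]=R.from_euler('xyz',s['eef_rot'],degrees=True).as_matrix();T[:3,3]=s['tcp_pos']
        M=T@ci['tool_from_camera'];return ci['K'],ci['k1'],M[:3,:3],M[:3,3]
    return ci['K'],ci['k1'],R.from_euler('xyz',ci['orientation'],degrees=True).as_matrix(),ci['eye']
def rays(n,uv,s=None):
    K,k1,Rm,e=cam(n,s);uv=np.asarray(uv,float).reshape(-1,2)
    q=cv2.undistortPoints(uv[:,None],K,np.array([k1,0,0,0,0.]))[:,0]
    return np.c_[q[:,0],-q[:,1],-np.ones(len(q))]@Rm.T,e
def onz(n,uv,z,s=None):
    d,e=rays(n,uv,s);return e+d*((z-e[2])/d[:,2])[:,None]
def cloud(n,d,s=None):
    v,u=np.nonzero(d>0);D,e=rays(n,np.c_[u,v],s)
    return np.c_[u,v],e+D*d[v,u][:,None]
def proj(n,P,s=None):
    K,k1,Rm,e=cam(n,s);c=(np.asarray(P).reshape(-1,3)-e)@Rm
    q=np.c_[c[:,0],-c[:,1]]/-c[:,2:];q=q*(1+k1*(q**2).sum(1))[:,None]
    return q*K[0,0]+K[:2,2]
E
python3 - <<'E'
from h import *
z=np.load('pics/top0.npz');p=z['p'];
a=p[110:230,130:260];b=p[95:180,270:355]
save('c1',p,(130,110,260,230),5);save('c2',p,(270,95,360,180),6)
for n,q,zz in[('disc',(203,189),.012),('tab',(202,205),.04),('tailend',(202,213),.012),('head',(319,128),.116),('hangerbase',(313.5,139),.012)]:print(n,onz('top',[q],zz)[0])
uv,P=cloud('top',z['d'])
for q in[(203,189),(202,206),(320,140),(319,128)]:
    i=np.where((uv==q).all(1))[0];print(q,P[i])
E
```

```text
disc [0.4818043  0.17387921 0.012     ]
tab [0.43562161 0.17352654 0.04      ]
tailend [0.41771122 0.176554   0.012     ]
head [ 0.61484898 -0.12653556  0.116     ]
hangerbase [ 0.6136279  -0.12528083  0.012     ]
(203, 189) [[ 0.48382625  0.17526842 -0.00114042]]
(202, 206) [[0.43234766 0.17291594 0.04566887]]
(320, 140) [[ 0.59887914 -0.13618988  0.0577014 ]]
(319, 128) [[ 0.61358972 -0.12589461  0.12046043]]
```

View pics/c1.png

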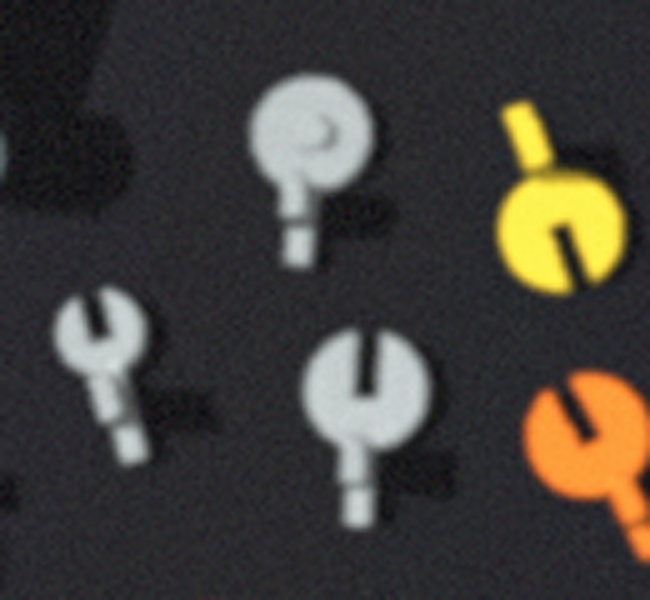

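View pics/c2.png

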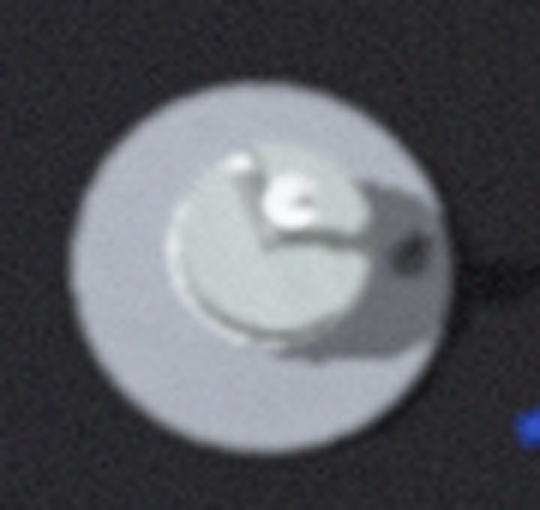

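{"method": "apply_moves", "body": {
  "deltas": [
    {"tx":-0.302,"tz":0.359,"turn":0.75},
    {"tx":-0.302,"tz":0.359,"turn":0.75},
    {"tx":-0.302,"tz":0.359,"turn":0.75},
    {"tx":-0.302,"tz":0.359,"turn":0.75},
    {"tx":-0.302,"tz":0.359,"turn":0.75}
  ]
}}

```text
invalid input at $.deltas[0]: expected keys tx, ty, tz, turn, gripper
```

```bash
cat >> h.py <<'E'
def st():
    s=r.get_state();print('t',round(s['time_s'],2),'tcp',s['tcp_pos'].round(4),'rot',s['eef_rot'].round(2),'F',s['contact_force'].round(1),'w',round(s['gripper_width'],4),'j',s['joints'].round(0));return s
def go(x,y,z,yaw,s=None):
    s=s or st();c=np.radians(s['eef_rot'][2]);d=np.array([x,y,z])-s['tcp_pos']
    print('tx %.4f ty %.4f tz %.4f turn %.4f'%(d[0]*np.cos(c)+d[1]*np.sin(c),-d[2],-d[0]*np.sin(c)+d[1]*np.cos(c),np.radians((s['eef_rot'][2]-yaw+180)%360-180)))
E
python3 -c "
from h import *
go(.4,.174,.25,0)"
```

```text
t 0.15 tcp [0.2614 0.622  0.2429] rot [-8.9930e+01  1.0000e-02  1.5721e+02] F [-0.1 -0.2  0.6] w 0.0877 j [ 84.  21.   1.  -0. -70. -17.]
tx -0.3014 ty -0.0071 tz 0.3593 turn 2.7438
```

{"method": "apply_moves", "body": {
  "deltas": [
    {"tx":-0.3,"ty":0,"tz":0.36,"turn":0.75,"gripper":0.04},
    {"tx":-0.3,"ty":0,"tz":0.36,"turn":0.75,"gripper":0.04},
    {"tx":-0.3,"ty":0,"tz":0.36,"turn":0.75,"gripper":0.04},
    {"tx":-0.3,"ty":0,"tz":0.36,"turn":0.75,"gripper":0.04},
    {"tx":-0.3,"ty":0,"tz":0.36,"turn":0.75,"gripper":0.04}
  ]
}}

```text
time_s: 0.65
tcp_pos: [0.3348, 0.3811, 0.2434]
eef_rot: [-90.0, 0.0, 113.9]
contact_force: [1.2, 0.1, 0.3]
gripper_width: 0.0535
```

```bash
python3 -c "
from h import *
go(.4,.174,.25,0)"
```

```text
t 0.65 tcp [0.3348 0.3811 0.2434] rot [-8.999e+01  1.000e-02  1.139e+02] F [1.2 0.1 0.3] w 0.0535 j [ 71.   5. -20.  -0. -65. -47.]
tx -0.2158 ty -0.0066 tz 0.0243 turn 1.9880
```

{"method": "apply_moves", "body": {
  "deltas": [
    {"tx":-0.216,"ty":-0.006,"tz":0.024,"turn":0.75,"gripper":0.04},
    {"tx":-0.216,"ty":-0.006,"tz":0.024,"turn":0.75,"gripper":0.04},
    {"tx":-0.216,"ty":-0.006,"tz":0.024,"turn":0.75,"gripper":0.04},
    {"tx":-0.216,"ty":-0.006,"tz":0.024,"turn":0.75,"gripper":0.04},
    {"tx":-0.216,"ty":-0.006,"tz":0.024,"turn":0.75,"gripper":0.04}
  ]
}}

```text
time_s: 1.15
tcp_pos: [0.4015, 0.1729, 0.2498]
eef_rot: [-90.0, -0.0, 70.8]
contact_force: [0.6, 1.2, -0.1]
gripper_width: 0.0399
```

{"method": "apply_moves", "body": {
  "deltas": [
    {"tx":0,"ty":0,"tz":0,"turn":0.75,"gripper":0.04},
    {"tx":0,"ty":0,"tz":0,"turn":0.75,"gripper":0.04},
    {"tx":0,"ty":0,"tz":0,"turn":0.75,"gripper":0.04},
    {"tx":0,"ty":0,"tz":0,"turn":0.75,"gripper":0.04},
    {"tx":0,"ty":0,"tz":0,"turn":0.75,"gripper":0.04}
  ]
}}

```text
time_s: 1.65
tcp_pos: [0.4013, 0.1762, 0.2495]
eef_rot: [-90.0, 0.0, 27.9]
contact_force: [0.7, -0.1, 0.3]
gripper_width: 0.04
```

```bash
python3 -c "
from h import *
go(.4,.174,.25,0)"
```

```text
t 1.65 tcp [0.4013 0.1762 0.2495] rot [-9.000e+01  1.000e-02  2.793e+01] F [ 0.7 -0.1  0.3] w 0.04 j [  50.   -3.  -27.   -0.  -66. -112.]
tx -0.0022 ty -0.0005 tz -0.0013 turn 0.4874
```

{"method": "apply_moves", "body": {
  "deltas": [
    {"tx":0,"ty":0,"tz":0,"turn":0.52,"gripper":0.04},
    {"tx":0,"ty":0,"tz":0,"turn":0.52,"gripper":0.04},
    {"tx":0,"ty":0,"tz":0,"turn":0.52,"gripper":0.04},
    {"tx":0,"ty":0,"tz":0,"turn":0.52,"gripper":0.04},
    {"tx":0,"ty":0,"tz":0,"turn":0.52,"gripper":0.04}
  ]
}}

```text
time_s: 2.15
tcp_pos: [0.4013, 0.1763, 0.2495]
eef_rot: [-90.0, 0.0, -1.6]
contact_force: [-0.3, -0.1, -0.2]
gripper_width: 0.0403
```

```bash
python3 - <<'E'
from h import *
s=st();p,d=capture('wrist');save('w1',p,None,1.5);np.savez('pics/w1.npz',p=p,d=d,**{k:s[k] for k in('eef_rot','tcp_pos')})
E
```

```text
t 2.15 tcp [0.4013 0.1763 0.2495] rot [-9.00e+01  1.00e-02 -1.56e+00] F [-0.3 -0.1 -0.2] w 0.0403 j [  50.   -3.  -27.   -0.  -66. -141.]
```

View pics/w1.png

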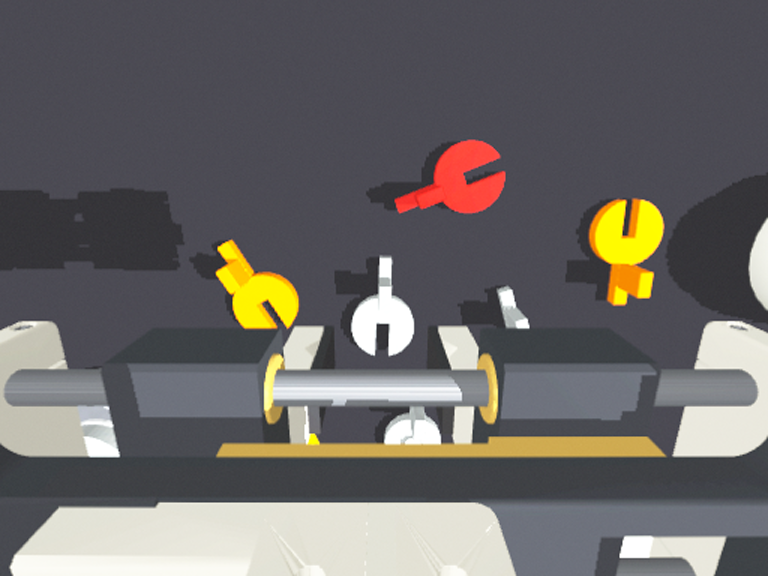

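```bash
cat >> h.py <<'E'
def fitdisc(P,c0):
    q=P[(np.hypot(P[:,0]-c0[0],P[:,1]-c0[1])<.1)]
    return q
def model_mask(S,x,y,yaw,R0=.032):
    # signed membership of plan points S in disc+tail
    c,s=np.cos(yaw),np.sin(yaw);u=(S[:,0]-x)*c+(S[:,1]-y)*s;v=-(S[:,0]-x)*s+(S[:,1]-y)*c
    return u,v
E
python3 - <<'E'
from h import *
w=np.load('pics/w1.npz');s={k:w[k] for k in('eef_rot','tcp_pos')}
t=np.load('pics/top0.npz')
for n,z,ss in(('wrist',w,s),('top',t,None)):
    uv,P=cloud(n,z['d'],ss)
    near=np.hypot(P[:,0]-.465,P[:,1]-.174)<.07
    b=near&(abs(P[:,2])<.004);top=near&(P[:,2]>.009)&(P[:,2]<.015);tab=near&(P[:,2]>.043)&(P[:,2]<.05)
    print(n,'bench z',np.median(P[b,2]),'top z',np.median(P[top,2]),top.sum(),'tab',tab.sum(),P[tab].mean(0))
    q=P[tab][:,:2]
    e,V=np.linalg.eigh(np.cov(q.T));print('tab axis',np.degrees(np.arctan2(V[1,1],V[0,1])),np.sqrt(e))
    q=P[top];ce=np.median(q[:,:2],0)
    # colour based circle: grey bright pixels back-projected on z=.012
    g=z['p'].astype(int).min(2)>110
    v,u=np.nonzero(g);X=onz(n,np.c_[u,v],.012,ss)
    X=X[(np.hypot(X[:,0]-.482,X[:,1]-.174)<.045)]
    # contour
    m=np.zeros(g.shape,np.uint8);uvq=uv[top|tab];m[uvq[:,1],uvq[:,0]]=255
    gg=(g*255).astype(np.uint8)
    num,lab=cv2.connectedComponents(gg);pu=proj(n,[[.47,.187,.012]],ss)[0].astype(int)
    L=lab[pu[1],pu[0]];print(pu,L)
    cs,_=cv2.findContours((lab==L).astype(np.uint8),cv2.RETR_EXTERNAL,cv2.CHAIN_APPROX_NONE)
    c=cs[0][:,0].astype(float);X=onz(n,c,.012,ss)[:,:2]
    from scipy.optimize import least_squares
    # rim points: exclude slot and tail
    x0=np.array([.482,.174])
    for k in range(6):
        d=X-x0;rr=np.hypot(*d.T);a=np.degrees(np.arctan2(d[:,1],d[:,0]))
        ok=(abs(a)>30)&(abs(a)<150)&(abs(rr-.032)<.004)
        f=least_squares(lambda p:np.hypot(X[ok,0]-p[0],X[ok,1]-p[1])-p[2],[*x0,.032],loss='soft_l1',f_scale=.0005);x0=f.x[:2]
    print('circle',f.x,ok.sum())
E
```

```text
wrist bench z -5.249324559475355e-06 top z 0.011979248428777733 1107 tab 150 [0.44308552 0.17932464 0.04570832]
tab axis 177.04784494387312 [0.00350344 0.00698504]
[261 207] 2
circle [0.48570393 0.17676964 0.03253535] 76
top bench z 5.653713285358464e-05 top z 0.011935233906817055 311 tab 32 [0.44196282 0.17670022 0.04651427]
tab axis 179.3709315232652 [0.00314033 0.00683396]
[198 193] 30
circle [0.48563361 0.17467249 0.03232776] 44
```

```bash
python3 -c "
from h import *
s=st();go(.4433,.1792,.1,-3,s);go(.4433,.1792,.033,-3,s)"
```

```text
t 2.2 tcp [0.4013 0.1763 0.2495] rot [-9.001e+01  1.000e-02 -1.400e+00] F [-0.3 -0.   0.1] w 0.0403 j [  50.   -3.  -27.   -0.  -66. -141.]
tx 0.0419 ty 0.1495 tz 0.0039 turn 0.0279
tx 0.0419 ty 0.2165 tz 0.0039 turn 0.0279
```

{"method": "apply_moves", "body": {
  "deltas": [
    {"tx":0.042,"ty":0.03,"tz":0.004,"turn":0.026,"gripper":0.04},
    {"tx":0.042,"ty":0.06,"tz":0.004,"turn":0.026,"gripper":0.04},
    {"tx":0.042,"ty":0.1,"tz":0.004,"turn":0.026,"gripper":0.04},
    {"tx":0.042,"ty":0.12,"tz":0.004,"turn":0.026,"gripper":0.04},
    {"tx":0.042,"ty":0.12,"tz":0.004,"turn":0.026,"gripper":0.04}
  ]
}}

```text
time_s: 2.7
tcp_pos: [0.4419, 0.1778, 0.1267]
eef_rot: [-90.2, 0.3, -2.9]
contact_force: [-0.8, 0.9, -0.2]
gripper_width: 0.0402
```

```bash
python3 - <<'E'
from h import *
s=st();p,d=capture('wrist');save('w2',p,None,1.5);go(.4433,.1792,.033,-3,s)
uv,P=cloud('wrist',d,s);near=np.hypot(P[:,0]-.443,P[:,1]-.18)<.03
tab=near&(P[:,2]>.043)&(P[:,2]<.049);print(tab.sum(),P[tab].mean(0),P[tab].min(0),P[tab].max(0))
tl=near&(P[:,2]>.009)&(P[:,2]<.015);print(tl.sum(),P[tl].min(0),P[tl].max(0))
E
```

```text
t 2.7 tcp [0.4419 0.1778 0.1267] rot [-90.25   0.26  -2.91] F [-0.8  0.9 -0.2] w 0.0402 j [  46.    9.  -33.   -0.  -49. -139.]
tx 0.0013 ty 0.0937 tz 0.0015 turn 0.0016
336 [0.44318251 0.17938865 0.04591581] [0.43173662 0.17348567 0.04315242] [0.45519287 0.18515549 0.04810516]
597 [0.41391251 0.15689714 0.00917601] [0.47285238 0.19915723 0.01478113]
```

View pics/w2.png

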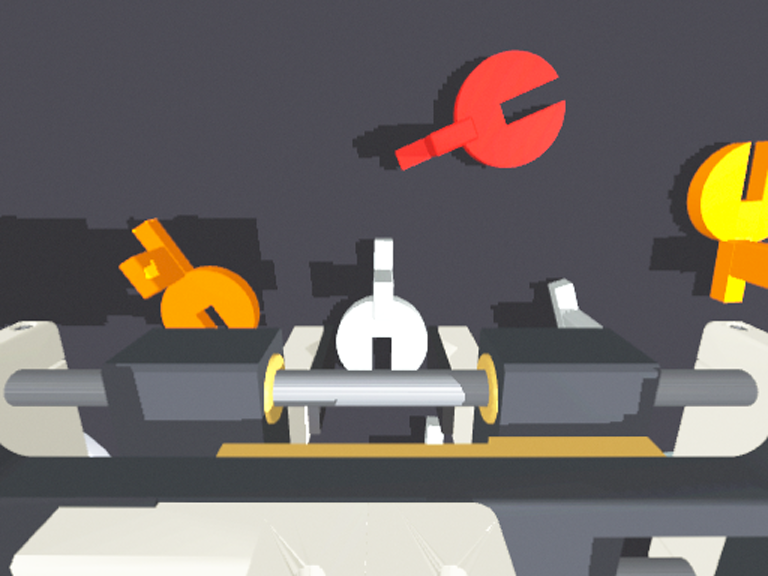

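{"method": "apply_moves", "body": {
  "deltas": [
    {"tx":0,"ty":0.03,"tz":0,"turn":0,"gripper":0.04},
    {"tx":0,"ty":0.055,"tz":0,"turn":0,"gripper":0.04},
    {"tx":0,"ty":0.08,"tz":0,"turn":0,"gripper":0.04},
    {"tx":0,"ty":0.093,"tz":0,"turn":0,"gripper":0.04},
    {"tx":0,"ty":0.093,"tz":0,"turn":0,"gripper":0.04}
  ]
}}

```text
time_s: 3.25
tcp_pos: [0.4437, 0.1795, 0.0365]
eef_rot: [-90.0, 0.0, -2.9]
contact_force: [0.8, 0.4, 0.1]
gripper_width: 0.04
```

{"method": "apply_moves", "body": {
  "deltas": [
    {"tx":0,"ty":0,"tz":0,"turn":0,"gripper":0.04},
    {"tx":0,"ty":0,"tz":0,"turn":0,"gripper":0.04}
  ]
}}

```text
time_s: 3.45
tcp_pos: [0.4445, 0.1802, 0.0381]
eef_rot: [-89.9, -0.1, -2.9]
contact_force: [-0.0, -1.1, -0.1]
gripper_width: 0.04
```

```bash
python3 - <<'E'
from h import *
s=st();p,d=capture('wrist');go(.4433,.1792,.033,-3,s)
uv,P=cloud('wrist',d,s);near=np.hypot(P[:,0]-.443,P[:,1]-.18)<.02
tab=near&(P[:,2]>.043)&(P[:,2]<.049);print(tab.sum(),P[tab].mean(0),P[tab].min(0),P[tab].max(0))
save('w3',p,None,1.5)
E
```

```text
t 3.45 tcp [0.4445 0.1802 0.0381] rot [-89.89  -0.12  -2.94] F [-0.  -1.1 -0.1] w 0.04 j [  46.   16.  -38.    0.  -35. -139.]
tx -0.0011 ty 0.0051 tz -0.0011 turn 0.0010
415 [0.43688149 0.17913977 0.04572529] [0.43185026 0.16085612 0.0430006 ] [0.44340749 0.18562702 0.04767315]
```

View pics/w3.png

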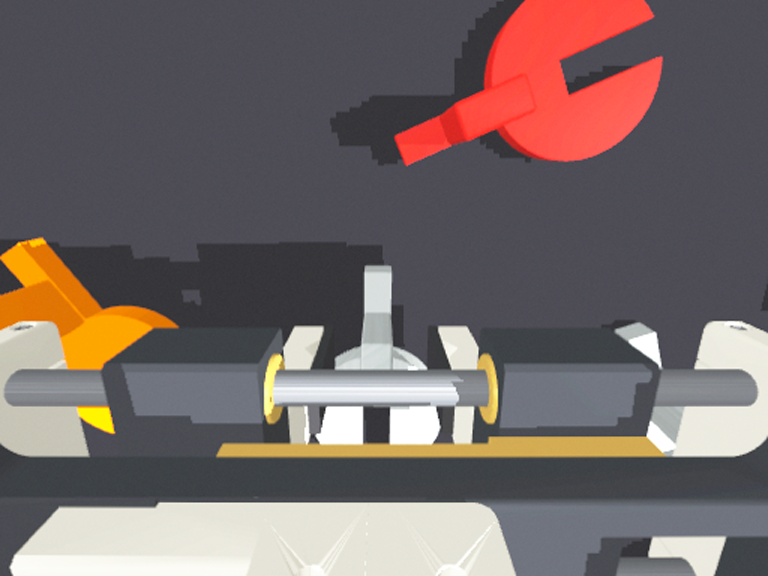

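{"method": "apply_moves", "body": {
  "deltas": [
    {"tx":-0.0005,"ty":0.004,"tz":-0.0005,"turn":0,"gripper":0.04},
    {"tx":-0.0005,"ty":0.004,"tz":-0.0005,"turn":0,"gripper":0.03},
    {"tx":-0.0005,"ty":0.004,"tz":-0.0005,"turn":0,"gripper":0.022},
    {"tx":-0.0005,"ty":0.004,"tz":-0.0005,"turn":0,"gripper":0.014},
    {"tx":-0.0005,"ty":0.004,"tz":-0.0005,"turn":0,"gripper":0.008}
  ],
  "newtons": 40
}}

```text
time_s: 4.0
tcp_pos: [0.443, 0.1788, 0.0326]
eef_rot: [-90.0, -0.0, -3.0]
contact_force: [-0.5, -0.3, -0.5]
gripper_width: 0.0137
```

{"method": "apply_moves", "body": {
  "deltas": [
    {"tx":0,"ty":0,"tz":0,"turn":0,"gripper":0.005},
    {"tx":0,"ty":0,"tz":0,"turn":0,"gripper":0.005},
    {"tx":0,"ty":0,"tz":0,"turn":0,"gripper":0.005}
  ]
}}

```text
time_s: 4.3
tcp_pos: [0.443, 0.1788, 0.0326]
eef_rot: [-90.0, -0.0, -3.0]
contact_force: [-0.2, -0.8, 0.9]
gripper_width: 0.0113
```

```bash
python3 - <<'E'
from h import *
s=st();go(.614,-.03,.2,90,s)
E
```

```text
t 4.3 tcp [0.443  0.1788 0.0326] rot [-90.    -0.    -2.99] F [-0.2 -0.8  0.9] w 0.0113 j [  46.   17.  -39.    0.  -35. -139.]
tx 0.1816 ty -0.1674 tz -0.1996 turn -1.6230
```

{"method": "apply_moves", "body": {
  "deltas": [
    {"tx":0,"ty":-0.015,"tz":0,"turn":0,"gripper":0.005},
    {"tx":0,"ty":-0.04,"tz":0,"turn":0,"gripper":0.005},
    {"tx":0,"ty":-0.08,"tz":0,"turn":0,"gripper":0.005},
    {"tx":0,"ty":-0.12,"tz":0,"turn":0,"gripper":0.005},
    {"tx":0,"ty":-0.16,"tz":0,"turn":0,"gripper":0.005}
  ]
}}

```text
time_s: 4.8
tcp_pos: [0.4423, 0.1784, 0.1937]
eef_rot: [-90.0, 0.1, -3.0]
contact_force: [0.5, 1.5, -2.6]
gripper_width: 0.0115
```

```bash
python3 - <<'E'
from h import *
s=st();p,d=capture('wrist');go(.614,-.03,.2,90,s);save('w4',p,None,1.5)
E
```

```text
t 4.8 tcp [0.4423 0.1784 0.1937] rot [-9.003e+01  6.000e-02 -3.000e+00] F [ 0.5  1.5 -2.6] w 0.0115 j [  46.    4.  -28.   -0.  -58. -139.]
tx 0.1824 ty -0.0063 tz -0.1991 turn -1.6232
```

View pics/w4.png

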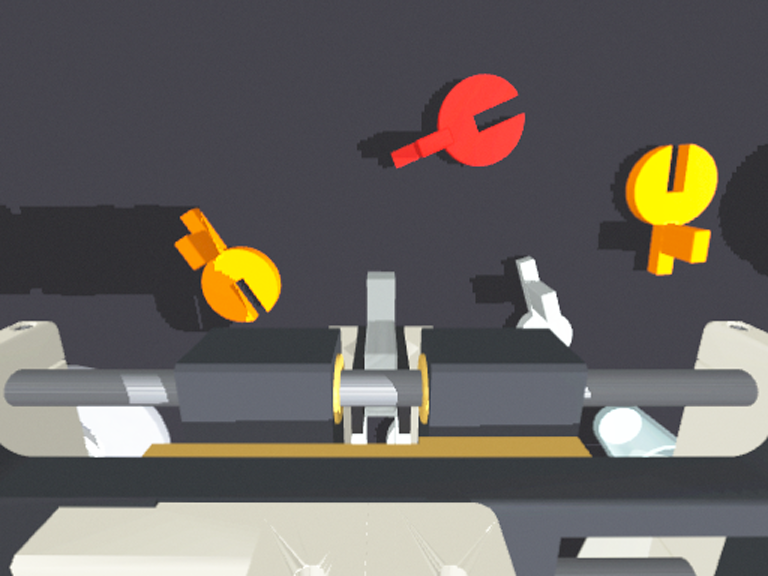

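```bash
python3 - <<'E'
from h import *
go(.612,-.065,.27,87)
E
```

```text
t 4.85 tcp [0.4453 0.1801 0.2005] rot [-89.73  -0.4   -2.92] F [3.8 1.1 4.7] w 0.0116 j [  46.    4.  -27.    0.  -59. -139.]
tx 0.1789 ty -0.0695 tz -0.2363 turn -1.5693
```

{"method": "apply_moves", "body": {
  "deltas": [
    {"tx":0.02,"ty":-0.03,"tz":-0.02,"turn":-0.12,"gripper":0.005},
    {"tx":0.045,"ty":-0.05,"tz":-0.045,"turn":-0.26,"gripper":0.005},
    {"tx":0.065,"ty":-0.07,"tz":-0.075,"turn":-0.4,"gripper":0.005},
    {"tx":0.085,"ty":-0.075,"tz":-0.11,"turn":-0.53,"gripper":0.005},
    {"tx":0.11,"ty":-0.075,"tz":-0.14,"turn":-0.66,"gripper":0.005}
  ]
}}

```text
time_s: 5.35
tcp_pos: [0.5459, 0.0319, 0.2683]
eef_rot: [-90.0, -0.1, 35.1]
contact_force: [1.0, 0.7, -3.5]
gripper_width: 0.0115
```

```bash
python3 - <<'E'
from h import *
go(.612,-.065,.27,87)
E
```

```text
t 5.35 tcp [0.5459 0.0319 0.2683] rot [-8.999e+01 -8.000e-02  3.515e+01] F [ 1.   0.7 -3.5] w 0.0115 j [ 24.   8. -13.  -0. -69. -79.]
tx -0.0017 ty -0.0017 tz -0.1173 turn -0.9050
```

{"method": "apply_moves", "body": {
  "deltas": [
    {"tx":0,"ty":0,"tz":-0.03,"turn":-0.15,"gripper":0.005},
    {"tx":0,"ty":0,"tz":-0.06,"turn":-0.3,"gripper":0.005},
    {"tx":0,"ty":0,"tz":-0.09,"turn":-0.45,"gripper":0.005},
    {"tx":0,"ty":0,"tz":-0.115,"turn":-0.6,"gripper":0.005},
    {"tx":0,"ty":0,"tz":-0.115,"turn":-0.7,"gripper":0.005}
  ]
}}

```text
time_s: 5.85
tcp_pos: [0.612, -0.0634, 0.2656]
eef_rot: [-89.9, 0.1, 75.1]
contact_force: [-0.8, 0.6, -3.5]
gripper_width: 0.0114
```

{"method": "apply_moves", "body": {
  "deltas": [
    {"tx":0,"ty":0,"tz":0,"turn":-0.14,"gripper":0.005},
    {"tx":0,"ty":0,"tz":0,"turn":-0.2,"gripper":0.005},
    {"tx":0,"ty":0,"tz":0,"turn":-0.2,"gripper":0.005},
    {"tx":0,"ty":0,"tz":0,"turn":-0.2,"gripper":0.005}
  ]
}}

```text
time_s: 6.25
tcp_pos: [0.6109, -0.0611, 0.2668]
eef_rot: [-89.9, 0.0, 86.3]
contact_force: [0.5, -1.4, -3.2]
gripper_width: 0.0119
```

```bash
python3 - <<'E'
from h import *
s=st();p,d=capture('wrist');save('w5',p,None,1.5);np.savez('pics/w5.npz',p=p,d=d,**{k:s[k] for k in('eef_rot','tcp_pos')})
E
```

```text
t 6.25 tcp [ 0.6109 -0.0611  0.2668] rot [-89.94   0.    86.27] F [ 0.5 -1.4 -3.2] w 0.0119 j [ 12.  14.  -5.  -0. -71. -16.]
```

View pics/w5.png

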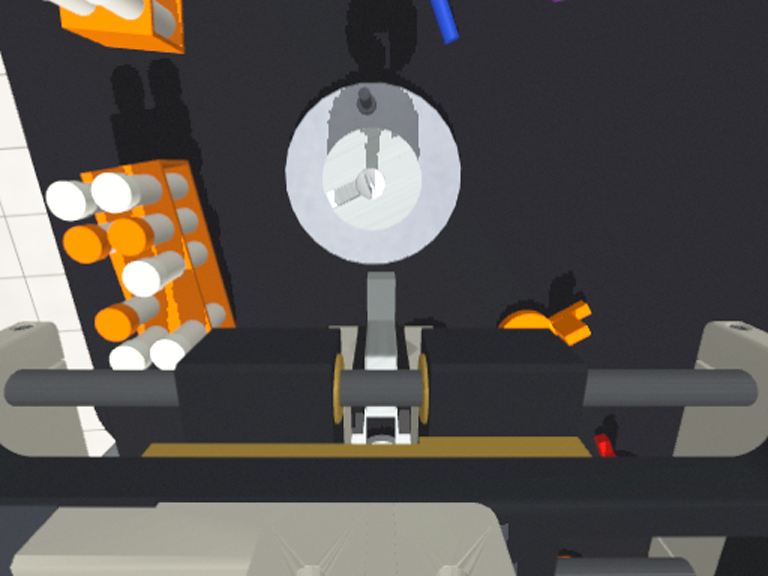

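```bash
python3 - <<'E'
from h import *
from scipy.optimize import least_squares
w=np.load('pics/w5.npz');s={k:w[k] for k in('eef_rot','tcp_pos')};d=w['d'];p=w['p']
uv,P=cloud('wrist',d,s);near=np.hypot(P[:,0]-.614,P[:,1]+.126)<.1
for a,b in((.009,.014),(.037,.043),(.058,.063),(.066,.073),(.112,.118),(.12,.132)):
    m=near&(P[:,2]>a)&(P[:,2]<b);q=P[m]
    print(a,m.sum(),q.mean(0).round(4),q.min(0).round(4),q.max(0).round(4))
def circ(lo,hi,zz,r0,c0):
    m=np.zeros(d.shape,np.uint8);k=near&(P[:,2]>lo)&(P[:,2]<hi);m[uv[k,1],uv[k,0]]=1
    cs,_=cv2.findContours(m,cv2.RETR_EXTERNAL,cv2.CHAIN_APPROX_NONE);c=max(cs,key=len)[:,0].astype(float)
    X=onz('wrist',c,zz,s)[:,:2]
    f=least_squares(lambda p:np.hypot(X[:,0]-p[0],X[:,1]-p[1])-p[2],[*c0,r0],loss='soft_l1',f_scale=.0003)
    print('circ',zz,f.x.round(4),len(X));return f.x
c=(.612,-.126)
circ(.006,.2,.012,.085,c);circ(.055,.2,.06,.042,c);circ(.111,.2,.116,.011,c)
k=near&(P[:,2]>.0665)&(P[:,2]<.073)&(P[:,1]<-.17);q=P[k];print('post',k.sum(),q.mean(0),q.min(0),q.max(0))
# slot in lower: pixels at pan height 0.04 within r<.042
k=near&(P[:,2]>.036)&(P[:,2]<.045)&(np.hypot(P[:,0]-.612,P[:,1]+.126)<.042);q=P[k][:,:2]
e,V=np.linalg.eigh(np.cov(q.T));print('slot pts',k.sum(),q.mean(0),np.degrees(np.arctan2(V[1,1],V[0,1])),np.sqrt(e))
save('c5',p,(180,40,320,190),4)
# held tail
k=(P[:,2]>.2)&(P[:,2]<.26)&(P[:,1]<-.06)&(abs(P[:,0]-.611)<.02);print('tail',k.sum(),P[k].min(0),P[k].max(0))
T=R.from_euler('xyz',s['eef_rot'],degrees=True);L=T.inv().apply(P[k]-s['tcp_pos'])
for lo in np.arange(-.036,-.01,.004):
    m=(L[:,0]>lo)&(L[:,0]<lo+.004);
    if m.sum()>5:print('tail tool x',lo.round(3),m.sum(),'y med',np.median(L[m,1]).round(4),np.percentile(L[m,1],[5,95]).round(4),'z',L[m,2].min().round(4),L[m,2].max().round(4))
E
```

```text
0.009 7248 [ 0.6142 -0.1277  0.0119] [ 0.5314 -0.2068  0.009 ] [ 0.6993 -0.0404  0.014 ]
0.037 226 [ 0.6402 -0.1152  0.04  ] [ 0.5716 -0.1878  0.0376] [ 0.6565 -0.1024  0.0425]
0.058 2952 [ 0.6127 -0.1262  0.0599] [ 0.5735 -0.1855  0.058 ] [ 0.6568 -0.0821  0.0626]
0.066 61 [ 0.6162 -0.1886  0.0701] [ 0.6119 -0.1932  0.0687] [ 0.6203 -0.1841  0.0719]
0.112 268 [ 0.6149 -0.1241  0.1158] [ 0.6046 -0.1339  0.1132] [ 0.6255 -0.1137  0.1178]
0.12 51 [ 0.6149 -0.124   0.1251] [ 0.6115 -0.1309  0.1209] [ 0.6181 -0.1164  0.1296]
circ 0.012 [ 0.615  -0.1236  0.0833] 334
circ 0.06 [ 0.6146 -0.124   0.0412] 227
circ 0.116 [ 0.6149 -0.1239  0.0102] 56
post 61 [ 0.61615048 -0.18859706  0.07010869] [ 0.61186301 -0.19319148  0.06866401] [ 0.62033418 -0.1840926   0.07190473]
slot pts 185 [ 0.63795159 -0.11535048] -150.02305773582862 [0.00534007 0.01417771]
tail 901 [ 0.59137977 -0.09035096  0.23478084] [ 0.63097349 -0.0691774   0.2599809 ]
tail tool x -0.032 111 y med 0.0247 [0.0202 0.0316] z -0.0064 0.0054
tail tool x -0.028 115 y med 0.0206 [0.0196 0.0217] z -0.0061 0.0054
tail tool x -0.024 112 y med 0.0206 [0.0197 0.0216] z -0.0062 0.0054
tail tool x -0.02 103 y med 0.0206 [0.0196 0.0214] z -0.0062 0.0054
tail tool x -0.016 107 y med 0.0208 [0.0197 0.0216] z -0.0062 0.0048
tail tool x -0.012 353 y med 0.0124 [0.0075 0.021 ] z -0.0208 0.0189
```

View pics/c5.png

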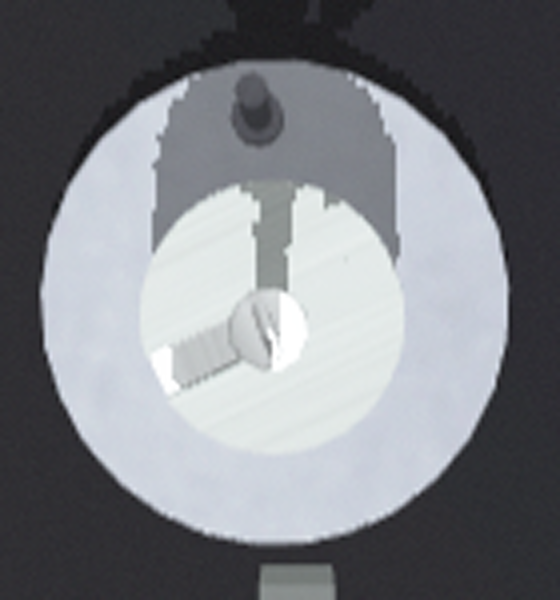

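```bash
python3 - <<'E'
from h import *
s=st();go(.5036,-.1601,.21,18,s)
w=np.load('pics/w5.npz');s={k:w[k] for k in('eef_rot','tcp_pos')};d=w['d']
uv,P=cloud('wrist',d,s);T=R.from_euler('xyz',s['eef_rot'],degrees=True);L=T.inv().apply(P-s['tcp_pos'])
k=(abs(L[:,1]-.0206)<.0015)&(abs(L[:,2])<.004)&(L[:,0]<0)&(L[:,0]>-.05);print('tail end',L[k,0].min(),np.sort(L[k,0])[:8])
k=(abs(L[:,1]-.0206)<.0015)&(abs(L[:,2])<.008)&(L[:,0]<-.02)&(L[:,0]>-.03)
c=np.percentile(L[k,2],[1,99]);print(c,c.mean())
E
```

```text
t 6.3 tcp [ 0.611  -0.0611  0.267 ] rot [-89.95   0.    86.28] F [ 0.2  0.5 -3. ] w 0.0118 j [ 12.  14.  -5.  -0. -71. -16.]
tx -0.1058 ty 0.0570 tz 0.1007 turn 1.1917
tail end -0.0290244913948357 [-0.02902449 -0.02893419 -0.02887211 -0.02881707 -0.028807   -0.02876993
 -0.02870504 -0.02867142]
[-0.00611801  0.00539475] -0.0003616305724119572
```

{"method": "apply_moves", "body": {
  "deltas": [
    {"tx":-0.02,"ty":0,"tz":0.02,"turn":0.13,"gripper":0.005},
    {"tx":-0.04,"ty":0,"tz":0.04,"turn":0.27,"gripper":0.005},
    {"tx":-0.06,"ty":0,"tz":0.06,"turn":0.4,"gripper":0.005},
    {"tx":-0.08,"ty":0,"tz":0.08,"turn":0.54,"gripper":0.005},
    {"tx":-0.1,"ty":0.01,"tz":0.1,"turn":0.67,"gripper":0.005}
  ]
}}

```text
time_s: 6.8
tcp_pos: [0.5049, -0.1553, 0.2587]
eef_rot: [-90.1, -0.1, 47.6]
contact_force: [0.6, 0.0, -2.5]
gripper_width: 0.0119
```

```bash
python3 - <<'E'
from h import *
s=st();go(.5036,-.1601,.2,18,s)
E
```

```text
t 6.8 tcp [ 0.5049 -0.1553  0.2587] rot [-9.012e+01 -9.000e-02  4.762e+01] F [ 0.6  0.  -2.5] w 0.0119 j [  4.   6. -17.   0. -67. -47.]
tx -0.0044 ty 0.0587 tz -0.0023 turn 0.5170
```

{"method": "apply_moves", "body": {
  "deltas": [
    {"tx":-0.004,"ty":0.01,"tz":-0.002,"turn":0.13,"gripper":0.005},
    {"tx":-0.004,"ty":0.025,"tz":-0.002,"turn":0.27,"gripper":0.005},
    {"tx":-0.004,"ty":0.04,"tz":-0.002,"turn":0.4,"gripper":0.005},
    {"tx":-0.004,"ty":0.057,"tz":-0.002,"turn":0.5,"gripper":0.005},
    {"tx":-0.004,"ty":0.057,"tz":-0.002,"turn":0.5,"gripper":0.005}
  ]
}}

```text
time_s: 7.3
tcp_pos: [0.5023, -0.1587, 0.1984]
eef_rot: [-89.9, 0.2, 19.2]
contact_force: [-0.6, 0.8, -2.3]
gripper_width: 0.0119
```

{"method": "apply_moves", "body": {
  "deltas": [
    {"tx":0,"ty":0,"tz":0,"turn":0,"gripper":0.005},
    {"tx":0,"ty":0,"tz":0,"turn":0,"gripper":0.005},
    {"tx":0,"ty":0,"tz":0,"turn":0,"gripper":0.005}
  ]
}}

```text
time_s: 7.6
tcp_pos: [0.5045, -0.1589, 0.2015]
eef_rot: [-90.0, -0.1, 19.4]
contact_force: [0.2, -0.6, -2.8]
gripper_width: 0.0117
```

```bash
python3 - <<'E'
from h import *
s=st();go(.5036,-.1601,.0965,18,s);p,d=capture('scene');save('s2',p,(150,150,400,340),3);p,d=capture('top');save('t2',p,(250,80,380,200),5)
E
```

```text
t 7.6 tcp [ 0.5045 -0.1589  0.2015] rot [-9.003e+01 -8.000e-02  1.943e+01] F [ 0.2 -0.6 -2.8] w 0.0117 j [  4.   9. -21.   0. -60. -74.]
tx -0.0012 ty 0.1050 tz -0.0008 turn 0.0250
```

View pics/s2.png

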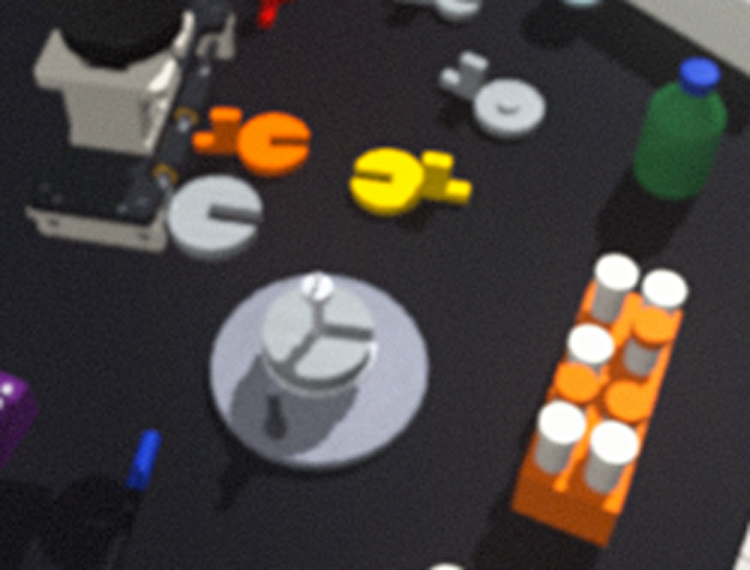

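View pics/t2.png

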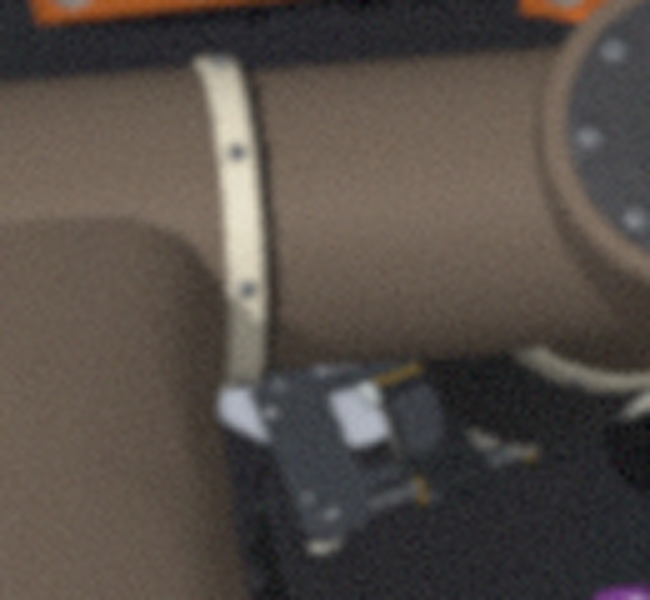

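{"method": "apply_moves", "body": {
  "deltas": [
    {"tx":0,"ty":0.025,"tz":-0.0035,"turn":0,"gripper":0.005},
    {"tx":0,"ty":0.05,"tz":-0.0035,"turn":0,"gripper":0.005},
    {"tx":0,"ty":0.075,"tz":-0.0035,"turn":0,"gripper":0.005},
    {"tx":0,"ty":0.095,"tz":-0.0035,"turn":0,"gripper":0.005},
    {"tx":0,"ty":0.1,"tz":-0.0035,"turn":0,"gripper":0.005}
  ]
}}

```text
time_s: 8.2
tcp_pos: [0.5038, -0.1622, 0.0987]
eef_rot: [-89.9, 0.2, 19.4]
contact_force: [0.0, -0.3, -2.2]
gripper_width: 0.0116
```

{"method": "apply_moves", "body": {
  "deltas": [
    {"tx":0,"ty":0,"tz":0,"turn":0,"gripper":0.005},
    {"tx":0,"ty":0,"tz":0,"turn":0,"gripper":0.005},
    {"tx":0,"ty":0,"tz":0,"turn":0,"gripper":0.005},
    {"tx":0,"ty":0,"tz":0,"turn":0,"gripper":0.005},
    {"tx":0,"ty":0,"tz":0,"turn":0,"gripper":0.005}
  ]
}}

```text
time_s: 8.7
tcp_pos: [0.5054, -0.1622, 0.1012]
eef_rot: [-90.0, -0.1, 19.4]
contact_force: [-0.2, -0.2, -2.2]
gripper_width: 0.0116
```

```bash
cat >> h.py <<'E'
STEM=np.array([.6149,-.1239])
def rel(s):
    c=np.radians(s['eef_rot'][2]);u=np.array([np.cos(c),np.sin(c)]);v=np.array([-u[1],u[0]]);d=s['tcp_pos'][:2]-STEM
    f=s['contact_force'];print('disc centre along %.4f perp %.4f  under z %.4f yaw %.2f F tool x %.1f z %.1f up %.1f'%(d@u+.0425,d@v-.0003,s['tcp_pos'][2]-.0326,s['eef_rot'][2],f[:2]@u,f[:2]@v,f[2]),'M',s['moment'].round(2))
E
python3 - <<'E'
from h import *
s=st();rel(s);p,d=capture('scene');save('s3',p,(170,170,330,310),5);rel(r.get_state())
E
```

```text
t 8.7 tcp [ 0.5054 -0.1622  0.1012] rot [-9.002e+01 -7.000e-02  1.936e+01] F [-0.2 -0.2 -2.2] w 0.0116 j [  3.  15. -28.   0. -47. -74.]
disc centre along -0.0735 perp -0.0002  under z 0.0686 yaw 19.36 F tool x -0.3 z -0.1 up -2.2 M [ 0.02 -0.11  0.  ]
disc centre along -0.0736 perp -0.0002  under z 0.0685 yaw 19.36 F tool x 0.4 z 0.4 up -2.8 M [ 0.02 -0.05 -0.01]
```

View pics/s3.png

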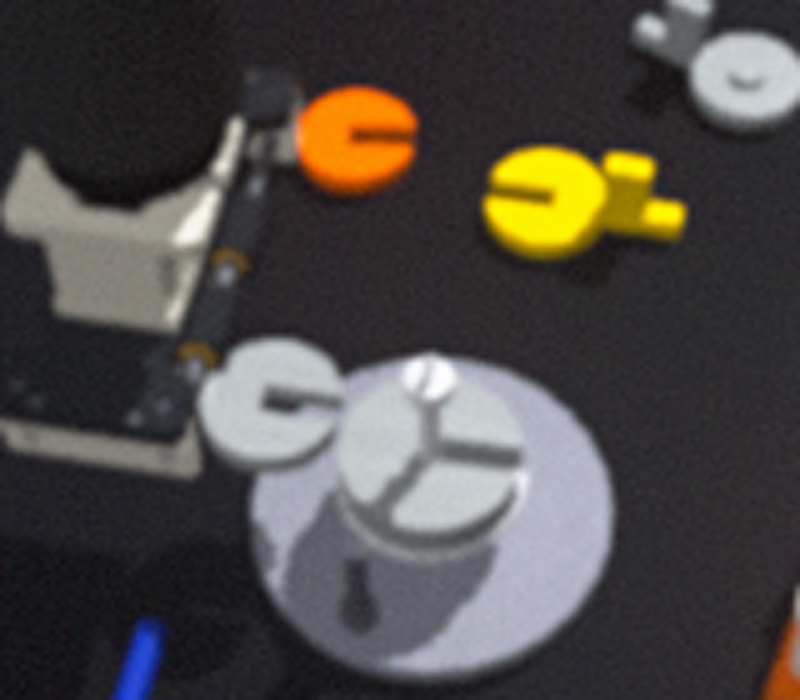

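{"method": "apply_moves", "body": {
  "deltas": [
    {"tx":0.004,"ty":0.002,"tz":0,"turn":0,"gripper":0.005},
    {"tx":0.012,"ty":0.0045,"tz":0,"turn":0,"gripper":0.005},
    {"tx":0.022,"ty":0.0045,"tz":0,"turn":0,"gripper":0.005},
    {"tx":0.03,"ty":0.0045,"tz":0,"turn":0,"gripper":0.005},
    {"tx":0.032,"ty":0.0045,"tz":0,"turn":0,"gripper":0.005}
  ]
}}

```text
time_s: 9.25
tcp_pos: [0.5367, -0.1512, 0.0959]
eef_rot: [-90.0, -0.0, 19.4]
contact_force: [-0.9, 1.0, -2.2]
gripper_width: 0.012
```

{"method": "apply_moves", "body": {
  "deltas": [
    {"tx":0,"ty":0,"tz":0,"turn":0,"gripper":0.005},
    {"tx":0,"ty":0,"tz":0,"turn":0,"gripper":0.005},
    {"tx":0,"ty":0,"tz":0,"turn":0,"gripper":0.005},
    {"tx":0,"ty":0,"tz":0,"turn":0,"gripper":0.005}
  ]
}}

```text
time_s: 9.65
tcp_pos: [0.5351, -0.1517, 0.0962]
eef_rot: [-90.0, -0.0, 19.3]
contact_force: [-0.1, -0.3, -3.1]
gripper_width: 0.0119
```

```bash
python3 - <<'E'
from h import *
s=st();rel(s);p,d=capture('scene');save('s4',p,(190,190,310,290),6);rel(r.get_state())
E
```

```text
t 9.65 tcp [ 0.5351 -0.1517  0.0962] rot [-90.    -0.    19.34] F [-0.1 -0.3 -3.1] w 0.0119 j [  4.  18. -25.  -0. -47. -75.]
disc centre along -0.0421 perp -0.0001  under z 0.0636 yaw 19.34 F tool x -0.2 z -0.3 up -3.1 M [ 0.04 -0.09  0.02]
disc centre along -0.0420 perp -0.0001  under z 0.0636 yaw 19.35 F tool x -0.4 z -0.1 up -2.2 M [ 0.06 -0.07 -0.01]
```

View pics/s4.png

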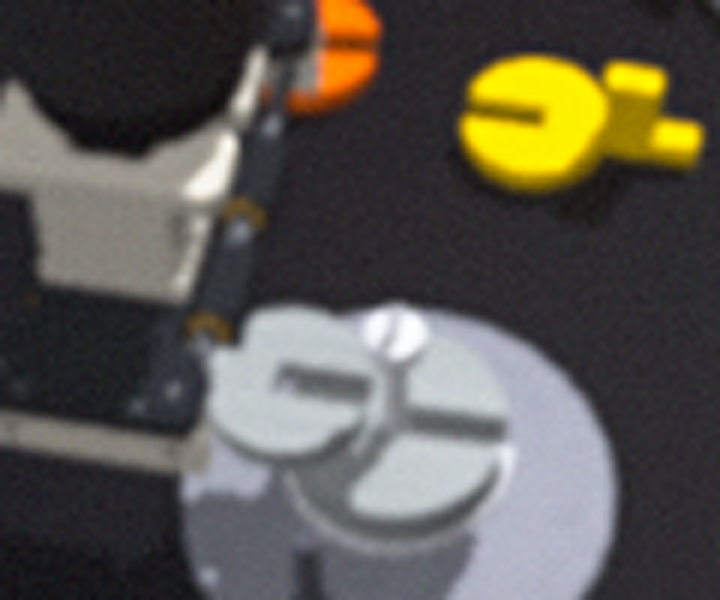

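{"method": "apply_moves", "body": {
  "deltas": [
    {"tx":0.003,"ty":0,"tz":0,"turn":0,"gripper":0.005},
    {"tx":0.006,"ty":0,"tz":0,"turn":0,"gripper":0.005},
    {"tx":0.009,"ty":0,"tz":0,"turn":0,"gripper":0.005},
    {"tx":0.012,"ty":0,"tz":0,"turn":0,"gripper":0.005},
    {"tx":0.014,"ty":0,"tz":0,"turn":0,"gripper":0.005}
  ]
}}

```text
time_s: 10.2
tcp_pos: [0.5489, -0.1469, 0.096]
eef_rot: [-90.0, -0.0, 19.4]
contact_force: [0.0, 0.0, -2.8]
gripper_width: 0.012
```

```bash
python3 - <<'E'
from h import *
s=st();rel(s);p,d=capture('scene');save('s5',p,(190,190,310,290),6);rel(r.get_state())
E
```

```text
t 10.2 tcp [ 0.5489 -0.1469  0.096 ] rot [-90.    -0.    19.36] F [ 0.   0.  -2.8] w 0.012 j [  5.  19. -24.   0. -48. -75.]
disc centre along -0.0274 perp -0.0001  under z 0.0634 yaw 19.36 F tool x 0.0 z 0.0 up -2.8 M [ 0.03 -0.08  0.03]
disc centre along -0.0272 perp -0.0001  under z 0.0634 yaw 19.37 F tool x 0.5 z 0.6 up -2.0 M [ 0.01 -0.17  0.  ]
```

View pics/s5.png

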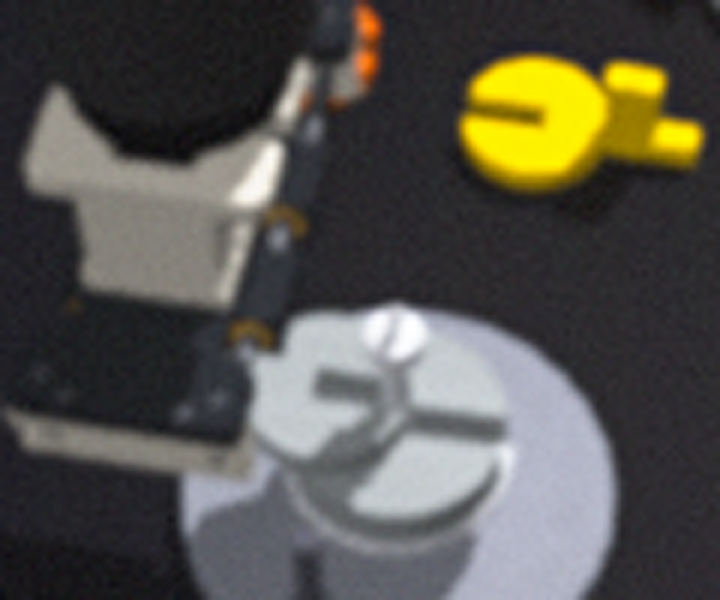

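{"method": "apply_moves", "body": {
  "deltas": [
    {"tx":0.004,"ty":0,"tz":0,"turn":0,"gripper":0.005},
    {"tx":0.008,"ty":0,"tz":0,"turn":0,"gripper":0.005},
    {"tx":0.012,"ty":0,"tz":0,"turn":0,"gripper":0.005},
    {"tx":0.016,"ty":0,"tz":0,"turn":0,"gripper":0.005},
    {"tx":0.02,"ty":0,"tz":0,"turn":0,"gripper":0.005}
  ]
}}

```text
time_s: 10.75
tcp_pos: [0.5677, -0.1402, 0.096]
eef_rot: [-90.0, 0.0, 19.4]
contact_force: [0.8, 0.1, -3.2]
gripper_width: 0.0114
```

{"method": "apply_moves", "body": {
  "deltas": [
    {"tx":0.001,"ty":0,"tz":0,"turn":0,"gripper":0.005},
    {"tx":0.002,"ty":0.001,"tz":0,"turn":0,"gripper":0.005},
    {"tx":0.002,"ty":0.002,"tz":0,"turn":0,"gripper":0.005},
    {"tx":0.002,"ty":0.0025,"tz":0,"turn":0,"gripper":0.005}
  ]
}}

```text
time_s: 11.15
tcp_pos: [0.569, -0.1397, 0.0934]
eef_rot: [-90.0, 0.0, 19.4]
contact_force: [-0.8, -0.1, -2.3]
gripper_width: 0.0119
```

```bash
python3 - <<'E'
from h import *
s=st();rel(s);p,d=capture('scene');save('s6',p,(190,190,310,290),6);rel(r.get_state())
E
```

```text
t 11.15 tcp [ 0.569  -0.1397  0.0934] rot [-8.999e+01  2.000e-02  1.935e+01] F [-0.8 -0.1 -2.3] w 0.0119 j [  5.  20. -22.  -0. -48. -76.]
disc centre along -0.0061 perp -0.0000  under z 0.0608 yaw 19.35 F tool x -0.8 z 0.2 up -2.3 M [ 0.04 -0.05 -0.  ]
disc centre along -0.0061 perp -0.0000  under z 0.0607 yaw 19.35 F tool x 0.3 z -0.4 up -3.2 M [ 0.05 -0.1  -0.02]
```

View pics/s6.png

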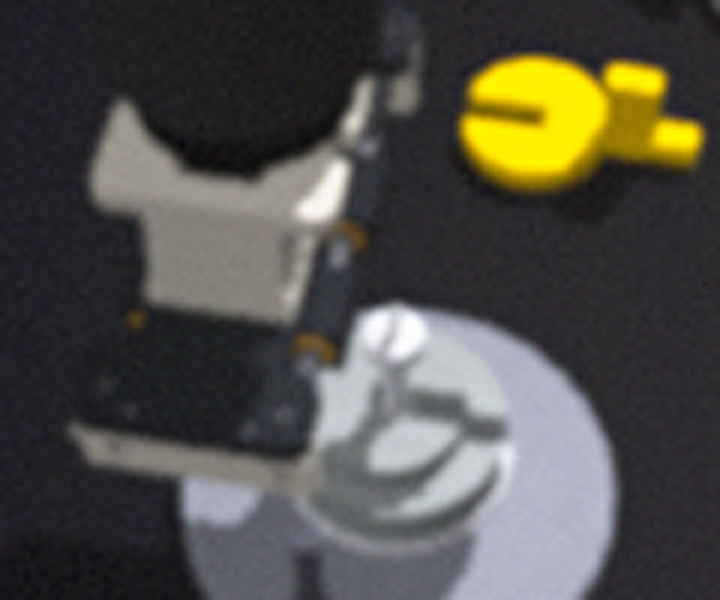

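{"method": "apply_moves", "body": {
  "deltas": [
    {"tx":0.001,"ty":0.0003,"tz":0,"turn":0,"gripper":0.005},
    {"tx":0.002,"ty":0.0006,"tz":0,"turn":0,"gripper":0.005},
    {"tx":0.003,"ty":0.0006,"tz":0,"turn":0,"gripper":0.005}
  ]
}}

```text
time_s: 11.5
tcp_pos: [0.5721, -0.1387, 0.093]
eef_rot: [-90.0, -0.0, 19.4]
contact_force: [0.5, 1.2, -2.5]
gripper_width: 0.0119
```

```bash
python3 - <<'E'
from h import *
s=st();rel(s)
E
```

```text
t 11.5 tcp [ 0.5721 -0.1387  0.093 ] rot [-90.    -0.    19.36] F [ 0.5  1.2 -2.5] w 0.0119 j [  5.  20. -21.   0. -48. -76.]
disc centre along -0.0028 perp -0.0001  under z 0.0604 yaw 19.36 F tool x 0.9 z 0.9 up -2.5 M [-0.03 -0.13 -0.02]
```

{"method": "apply_moves", "body": {
  "deltas": [
    {"tx":0,"ty":0.0003,"tz":0,"turn":0,"gripper":0.005},
    {"tx":0,"ty":0.0006,"tz":0,"turn":0,"gripper":0.005}
  ]
}}

```text
time_s: 11.7
tcp_pos: [0.5722, -0.1387, 0.0926]
eef_rot: [-90.0, -0.0, 19.4]
contact_force: [-1.1, 1.1, 1.7]
gripper_width: 0.0119
```

{"method": "apply_moves", "body": {
  "deltas": [
    {"tx":0.0005,"ty":0,"tz":0,"turn":0,"gripper":0.005},
    {"tx":0.001,"ty":0,"tz":0,"turn":0,"gripper":0.005}
  ]
}}

```text
time_s: 11.9
tcp_pos: [0.5727, -0.1386, 0.0926]
eef_rot: [-90.0, 0.0, 19.4]
contact_force: [-2.8, -0.2, 2.1]
gripper_width: 0.012
```

```bash
python3 - <<'E'
from h import *
s=st();rel(s)
E
```

```text
t 11.9 tcp [ 0.5727 -0.1386  0.0926] rot [-9.000e+01  3.000e-02  1.936e+01] F [-2.8 -0.2  2.1] w 0.012 j [  5.  21. -21.   0. -48. -76.]
disc centre along -0.0021 perp -0.0002  under z 0.0600 yaw 19.36 F tool x -2.7 z 0.8 up 2.1 M [-0.14  0.82  0.01]
```

{"method": "apply_moves", "body": {
  "deltas": [
    {"tx":0.0005,"ty":0,"tz":0,"turn":0,"gripper":0.005},
    {"tx":0.001,"ty":0,"tz":0,"turn":0,"gripper":0.005}
  ]
}}

```text
time_s: 12.1
tcp_pos: [0.5737, -0.1382, 0.0926]
eef_rot: [-90.0, 0.0, 19.4]
contact_force: [-3.3, -0.8, 2.8]
gripper_width: 0.012
```

```bash
python3 - <<'E'
from h import *
s=st();rel(s)
E
```

```text
t 12.1 tcp [ 0.5737 -0.1382  0.0926] rot [-9.001e+01  2.000e-02  1.936e+01] F [-3.3 -0.8  2.8] w 0.012 j [  5.  21. -21.   0. -48. -76.]
disc centre along -0.0011 perp -0.0002  under z 0.0600 yaw 19.36 F tool x -3.4 z 0.4 up 2.8 M [-0.36  1.2   0.02]
```

{"method": "apply_moves", "body": {
  "deltas": [
    {"tx":0.0005,"ty":-0.0002,"tz":0,"turn":0,"gripper":0.005},
    {"tx":0.001,"ty":-0.0002,"tz":0,"turn":0,"gripper":0.005}
  ]
}}

```text
time_s: 12.3
tcp_pos: [0.5739, -0.1382, 0.0926]
eef_rot: [-90.0, 0.1, 19.3]
contact_force: [-7.0, -3.3, 5.8]
gripper_width: 0.0121
```

```bash
python3 - <<'E'
from h import *
s=st();rel(s)
E
```

```text
t 12.3 tcp [ 0.5739 -0.1382  0.0926] rot [-89.99   0.11  19.34] F [-7.  -3.3  5.8] w 0.0121 j [  5.  21. -21.   0. -48. -76.]
disc centre along -0.0009 perp -0.0002  under z 0.0600 yaw 19.34 F tool x -7.7 z -0.8 up 5.8 M [-0.96  2.32 -0.01]
```

{"method": "apply_moves", "body": {
  "deltas": [
    {"tx":-0.0004,"ty":-0.0002,"tz":0,"turn":0,"gripper":0.005},
    {"tx":-0.0003,"ty":-0.0002,"tz":-0.0022,"turn":-0.05,"gripper":0.005},
    {"tx":-0.0002,"ty":-0.0002,"tz":-0.0043,"turn":-0.1,"gripper":0.005}
  ]
}}

```text
time_s: 12.6
tcp_pos: [0.5754, -0.1419, 0.0926]
eef_rot: [-90.0, 0.1, 25.2]
contact_force: [-4.7, 0.9, 3.8]
gripper_width: 0.0119
```

```bash
python3 - <<'E'
from h import *
s=st();rel(s)
E
```

```text
t 12.6 tcp [ 0.5754 -0.1419  0.0926] rot [-8.996e+01  7.000e-02  2.519e+01] F [-4.7  0.9  3.8] w 0.0119 j [  5.  21. -21.  -0. -49. -70.]
disc centre along -0.0009 perp 0.0002  under z 0.0600 yaw 25.19 F tool x -3.9 z 2.8 up 3.8 M [-0.04  1.58  0.03]
```

{"method": "apply_moves", "body": {
  "deltas": [
    {"tx":0,"ty":-0.0002,"tz":-0.0022,"turn":-0.05,"gripper":0.005},
    {"tx":0.0002,"ty":-0.0002,"tz":-0.0043,"turn":-0.1,"gripper":0.005},
    {"tx":0.0005,"ty":-0.0002,"tz":-0.0065,"turn":-0.15,"gripper":0.005},
    {"tx":0.0009,"ty":-0.0002,"tz":-0.0086,"turn":-0.2,"gripper":0.005}
  ]
}}

```text
time_s: 13.0
tcp_pos: [0.5799, -0.1495, 0.0927]
eef_rot: [-90.0, 0.1, 36.6]
contact_force: [-4.4, -1.3, 2.0]
gripper_width: 0.0118
```

```bash
python3 - <<'E'
from h import *
s=st();rel(s)
E
```

```text
t 13.0 tcp [ 0.5799 -0.1495  0.0927] rot [-8.996e+01  7.000e-02  3.664e+01] F [-4.4 -1.3  2. ] w 0.0118 j [  4.  21. -20.  -0. -49. -58.]
disc centre along -0.0009 perp 0.0000  under z 0.0601 yaw 36.64 F tool x -4.3 z 1.6 up 2.0 M [-0.64  1.31 -0.01]
```

{"method": "apply_moves", "body": {
  "deltas": [
    {"tx":0,"ty":0,"tz":-0.0022,"turn":-0.05,"gripper":0.005},
    {"tx":0.0002,"ty":0,"tz":-0.0043,"turn":-0.1,"gripper":0.005},
    {"tx":0.0005,"ty":0,"tz":-0.0065,"turn":-0.15,"gripper":0.005},
    {"tx":0.0009,"ty":0,"tz":-0.0086,"turn":-0.2,"gripper":0.005}
  ]
}}

```text
time_s: 13.4
tcp_pos: [0.5859, -0.156, 0.0927]
eef_rot: [-90.0, 0.1, 48.1]
contact_force: [-3.6, -3.3, 1.4]
gripper_width: 0.0118
```

```bash
python3 - <<'E'
from h import *
s=st();rel(s)
p,d=capture('scene');save('s7',p,(190,190,310,290),6)
E
```

```text
t 13.4 tcp [ 0.5859 -0.156   0.0927] rot [-8.995e+01  6.000e-02  4.810e+01] F [-3.6 -3.3  1.4] w 0.0118 j [  4.  22. -19.   0. -49. -45.]
disc centre along -0.0008 perp -0.0001  under z 0.0601 yaw 48.10 F tool x -4.9 z 0.5 up 1.4 M [-0.87  1.18 -0.02]
```

View pics/s7.png

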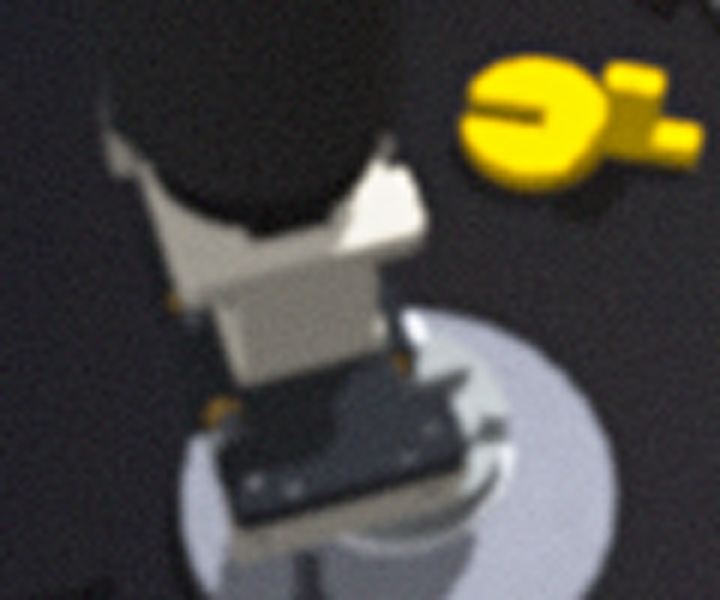

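{"method": "apply_moves", "body": {
  "deltas": [
    {"tx":0,"ty":0,"tz":-0.0022,"turn":-0.05,"gripper":0.005},
    {"tx":0.0001,"ty":0,"tz":-0.0043,"turn":-0.1,"gripper":0.005},
    {"tx":0.0004,"ty":0,"tz":-0.0065,"turn":-0.15,"gripper":0.005},
    {"tx":0.0008,"ty":0,"tz":-0.0086,"turn":-0.2,"gripper":0.005}
  ]
}}

```text
time_s: 13.85
tcp_pos: [0.593, -0.1611, 0.0927]
eef_rot: [-90.0, 0.0, 59.5]
contact_force: [-3.2, -2.8, 0.3]
gripper_width: 0.012
```

```bash
python3 - <<'E'
from h import *
s=st();rel(s)
E
```

```text
t 13.85 tcp [ 0.593  -0.1611  0.0927] rot [-8.996e+01  4.000e-02  5.951e+01] F [-3.2 -2.8  0.3] w 0.012 j [  3.  23. -18.   0. -50. -33.]
disc centre along -0.0007 perp -0.0003  under z 0.0601 yaw 59.51 F tool x -4.0 z 1.3 up 0.3 M [-1.02  1.07  0.  ]
```

{"method": "apply_moves", "body": {
  "deltas": [
    {"tx":0,"ty":0,"tz":-0.0021,"turn":-0.05,"gripper":0.005},
    {"tx":0.0001,"ty":0,"tz":-0.0042,"turn":-0.1,"gripper":0.005},
    {"tx":0.0004,"ty":0,"tz":-0.0063,"turn":-0.15,"gripper":0.005},
    {"tx":0.0008,"ty":0,"tz":-0.0084,"turn":-0.2,"gripper":0.005}
  ]
}}

```text
time_s: 14.25
tcp_pos: [0.6009, -0.1646, 0.0927]
eef_rot: [-90.0, 0.0, 71.0]
contact_force: [-3.0, -2.8, -0.4]
gripper_width: 0.0116
```

```bash
python3 - <<'E'
from h import *
s=st();rel(s)
E
```

```text
t 14.25 tcp [ 0.6009 -0.1646  0.0927] rot [-8.998e+01  2.000e-02  7.097e+01] F [-3.  -2.8 -0.4] w 0.0116 j [  3.  23. -17.   0. -50. -22.]
disc centre along -0.0006 perp -0.0004  under z 0.0601 yaw 70.97 F tool x -3.6 z 1.9 up -0.4 M [-1.03  0.78  0.02]
```

{"method": "apply_moves", "body": {
  "deltas": [
    {"tx":0,"ty":0,"tz":-0.001,"turn":-0.025,"gripper":0.005},
    {"tx":0,"ty":0,"tz":-0.002,"turn":-0.05,"gripper":0.005},
    {"tx":0.0001,"ty":0,"tz":-0.0032,"turn":-0.075,"gripper":0.005},
    {"tx":0.0002,"ty":0,"tz":-0.0043,"turn":-0.1,"gripper":0.005}
  ]
}}

```text
time_s: 14.65
tcp_pos: [0.6049, -0.1657, 0.0927]
eef_rot: [-90.0, 0.0, 76.7]
contact_force: [-2.7, -4.8, -1.5]
gripper_width: 0.0124
```

```bash
python3 - <<'E'
from h import *
s=st();rel(s)
E
```

```text
t 14.65 tcp [ 0.6049 -0.1657  0.0927] rot [-8.997e+01  1.000e-02  7.673e+01] F [-2.7 -4.8 -1.5] w 0.0124 j [  2.  24. -16.   0. -50. -16.]
disc centre along -0.0005 perp -0.0002  under z 0.0601 yaw 76.73 F tool x -5.3 z 1.6 up -1.5 M [-1.35  0.82  0.05]
```

{"method": "apply_moves", "body": {
  "deltas": [
    {"tx":-0.0001,"ty":0.0001,"tz":-0.0008,"turn":-0.02,"gripper":0.005},
    {"tx":-0.0001,"ty":0.0001,"tz":-0.0017,"turn":-0.04,"gripper":0.005},
    {"tx":-0.0001,"ty":0.0001,"tz":-0.0017,"turn":-0.04,"gripper":0.005}
  ]
}}

```text
time_s: 14.95
tcp_pos: [0.6067, -0.1661, 0.0927]
eef_rot: [-90.0, 0.0, 79.0]
contact_force: [-2.4, -2.8, -1.1]
gripper_width: 0.0117
```

```bash
python3 - <<'E'
from h import *
s=st();rel(s)
E
```

```text
t 14.95 tcp [ 0.6067 -0.1661  0.0927] rot [-89.98   0.    78.99] F [-2.4 -2.8 -1.1] w 0.0117 j [  2.  24. -16.  -0. -50. -13.]
disc centre along -0.0005 perp -0.0003  under z 0.0601 yaw 78.99 F tool x -3.2 z 1.8 up -1.1 M [-1.25  0.81  0.11]
```

{"method": "apply_moves", "body": {
  "deltas": [
    {"tx":0,"ty":0,"tz":-0.0004,"turn":-0.01,"gripper":0.005},
    {"tx":0,"ty":0,"tz":-0.0008,"turn":-0.02,"gripper":0.005},
    {"tx":0,"ty":0,"tz":-0.0008,"turn":-0.02,"gripper":0.005}
  ]
}}

```text
time_s: 15.25
tcp_pos: [0.6075, -0.1662, 0.0927]
eef_rot: [-90.0, 0.0, 80.1]
contact_force: [-1.7, -2.3, -2.7]
gripper_width: 0.0118
```

```bash
python3 - <<'E'
from h import *
s=st();rel(s)
E
```

```text
t 15.25 tcp [ 0.6075 -0.1662  0.0927] rot [-89.98   0.    80.11] F [-1.7 -2.3 -2.7] w 0.0118 j [  2.  24. -16.  -0. -50. -12.]
disc centre along -0.0004 perp -0.0002  under z 0.0601 yaw 80.11 F tool x -2.6 z 1.2 up -2.7 M [-1.2   0.83  0.07]
```

{"method": "apply_moves", "body": {
  "deltas": [
    {"tx":0,"ty":0.0001,"tz":-0.0004,"turn":-0.01,"gripper":0.005},
    {"tx":0,"ty":0.0001,"tz":-0.0008,"turn":-0.02,"gripper":0.005},
    {"tx":0,"ty":0.0001,"tz":-0.0008,"turn":-0.02,"gripper":0.005}
  ]
}}

```text
time_s: 15.55
tcp_pos: [0.6081, -0.1663, 0.0927]
eef_rot: [-90.0, -0.0, 81.2]
contact_force: [-2.6, -3.3, -2.3]
gripper_width: 0.0119
```

```bash
python3 - <<'E'
from h import *
s=st();rel(s)
E
```

```text
t 15.55 tcp [ 0.6081 -0.1663  0.0927] rot [-89.97  -0.    81.25] F [-2.6 -3.3 -2.3] w 0.0119 j [  2.  24. -16.  -0. -50. -11.]
disc centre along -0.0005 perp -0.0001  under z 0.0601 yaw 81.25 F tool x -3.7 z 2.1 up -2.3 M [-1.04  1.24 -0.02]
```

{"method": "apply_moves", "body": {
  "deltas": [
    {"tx":0,"ty":0,"tz":-0.0004,"turn":-0.01,"gripper":0.005},
    {"tx":0,"ty":0,"tz":-0.0008,"turn":-0.02,"gripper":0.005},
    {"tx":0,"ty":0,"tz":-0.0008,"turn":-0.02,"gripper":0.005}
  ]
}}

```text
time_s: 15.85
tcp_pos: [0.608, -0.1664, 0.0927]
eef_rot: [-89.9, -0.0, 82.4]
contact_force: [-6.5, -1.4, 1.1]
gripper_width: 0.0119
```

```bash
python3 - <<'E'
from h import *
s=st();rel(s)
p,d=capture('wrist');save('w8',p,None,1.5)
E
```

```text
t 15.85 tcp [ 0.608  -0.1664  0.0927] rot [-8.988e+01 -1.000e-02  8.237e+01] F [-6.5 -1.4  1.1] w 0.0119 j [  2.  24. -16.  -0. -51. -10.]
disc centre along -0.0005 perp 0.0009  under z 0.0601 yaw 82.37 F tool x -2.2 z 6.2 up 1.1 M [-0.47  2.48 -0.23]
```

View pics/w8.png

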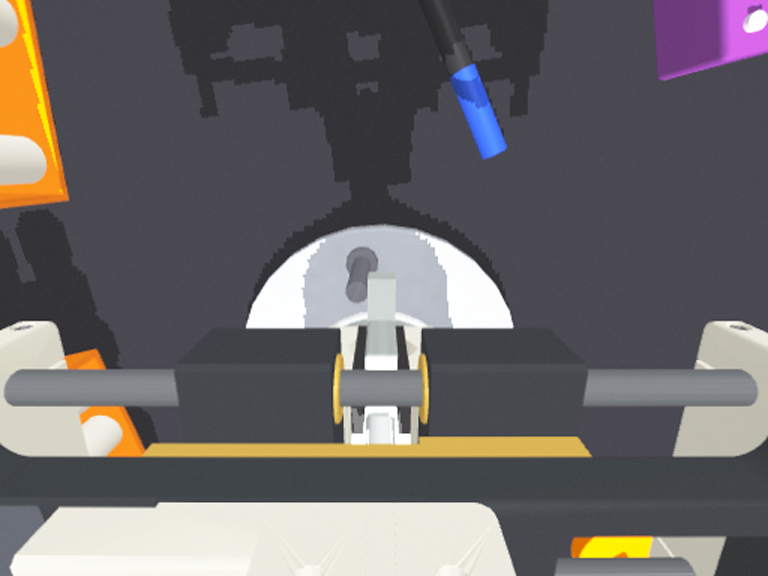

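{"method": "apply_moves", "body": {
  "deltas": [
    {"tx":0.0001,"ty":0,"tz":-0.0003,"turn":0,"gripper":0.005},
    {"tx":0.0002,"ty":0,"tz":-0.0005,"turn":0,"gripper":0.005},
    {"tx":0.0002,"ty":0,"tz":-0.0005,"turn":0,"gripper":0.005}
  ]
}}

```text
time_s: 16.2
tcp_pos: [0.608, -0.1664, 0.0927]
eef_rot: [-89.8, 0.0, 82.4]
contact_force: [-8.3, -1.0, 1.9]
gripper_width: 0.0117
```

```bash
python3 - <<'E'
from h import *
s=st();rel(s)
E
```

```text
t 16.2 tcp [ 0.608  -0.1664  0.0927] rot [-8.983e+01  1.000e-02  8.235e+01] F [-8.3 -1.   1.9] w 0.0117 j [  2.  24. -16.  -0. -51. -10.]
disc centre along -0.0005 perp 0.0009  under z 0.0601 yaw 82.35 F tool x -2.1 z 8.1 up 1.9 M [-0.61  3.05 -0.24]
```

{"method": "apply_moves", "body": {
  "deltas": [
    {"tx":0,"ty":0,"tz":0,"turn":0,"gripper":0.014},
    {"tx":0,"ty":0,"tz":0,"turn":0,"gripper":0.018},
    {"tx":0,"ty":0,"tz":0,"turn":0,"gripper":0.026},
    {"tx":0,"ty":0,"tz":0,"turn":0,"gripper":0.034},
    {"tx":0,"ty":0,"tz":0,"turn":0,"gripper":0.034}
  ]
}}

```text
time_s: 16.7
tcp_pos: [0.6106, -0.1661, 0.0932]
eef_rot: [-90.1, -0.0, 82.4]
contact_force: [-0.1, -0.3, -0.7]
gripper_width: 0.0326
```

```bash
python3 - <<'E'
from h import *
s=st();rel(s)
E
```

```text
t 16.7 tcp [ 0.6106 -0.1661  0.0932] rot [-9.010e+01 -2.000e-02  8.241e+01] F [-0.1 -0.3 -0.7] w 0.0326 j [  2.  24. -15.   0. -50. -10.]
disc centre along 0.0001 perp -0.0016  under z 0.0606 yaw 82.41 F tool x -0.3 z 0.1 up -0.7 M [ 0.05 -0.06  0.01]
```

{"method": "apply_moves", "body": {
  "deltas": [
    {"tx":0,"ty":-0.015,"tz":0.002,"turn":0,"gripper":0.034},
    {"tx":0,"ty":-0.04,"tz":0.002,"turn":0,"gripper":0.034},
    {"tx":0,"ty":-0.08,"tz":0.002,"turn":0,"gripper":0.034},
    {"tx":0.02,"ty":-0.125,"tz":0.002,"turn":0,"gripper":0.034},
    {"tx":0.05,"ty":-0.17,"tz":0.002,"turn":0,"gripper":0.034}
  ]
}}

```text
time_s: 17.2
tcp_pos: [0.6139, -0.1193, 0.2628]
eef_rot: [-90.1, 0.0, 82.3]
contact_force: [1.6, 0.2, -0.6]
gripper_width: 0.0338
```

{"method": "apply_moves", "body": {
  "deltas": [
    {"tx":0.05,"ty":0,"tz":0,"turn":0,"gripper":0.034},
    {"tx":0.05,"ty":0,"tz":0,"turn":0,"gripper":0.034},
    {"tx":0.05,"ty":0,"tz":0,"turn":0,"gripper":0.034},
    {"tx":0.05,"ty":0,"tz":0,"turn":0,"gripper":0.034}
  ]
}}

```text
time_s: 17.6
tcp_pos: [0.6204, -0.0695, 0.2598]
eef_rot: [-90.0, 0.0, 82.4]
contact_force: [0.8, 0.0, -0.3]
gripper_width: 0.0342
```

```bash
python3 - <<'E'
from h import *
s=st();p,d=capture('wrist');save('w9',p,(160,20,360,220),4 if 0 else 3);np.savez('pics/w9.npz',p=p,d=d,**{k:s[k] for k in('eef_rot','tcp_pos')})
p,d=capture('scene');save('s9',p,(190,190,310,290),6)
E
```

```text
t 17.6 tcp [ 0.6204 -0.0695  0.2598] rot [-90.01   0.    82.39] F [ 0.8  0.  -0.3] w 0.0342 j [ 12.  15.  -5.   0. -70. -19.]
```

View pics/w9.png

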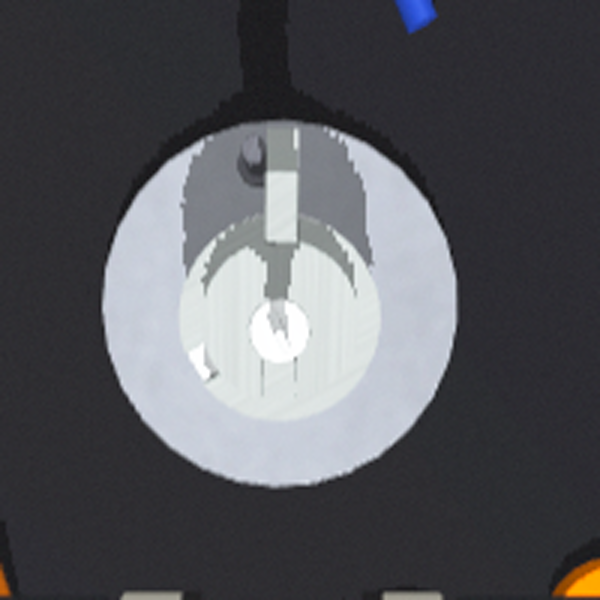

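View pics/s9.png

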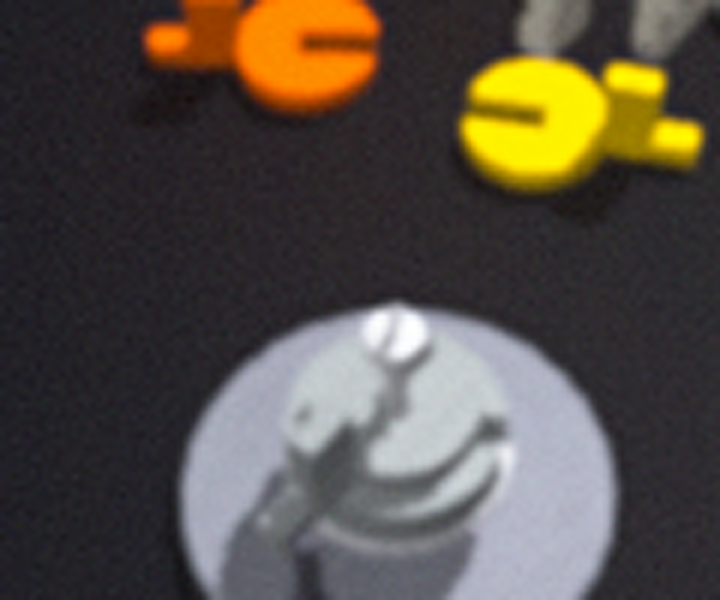

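```bash
python3 - <<'E'
from h import *
w=np.load('pics/w9.npz');s={k:w[k] for k in('eef_rot','tcp_pos')};d=w['d']
uv,P=cloud('wrist',d,s);near=np.hypot(P[:,0]-.614,P[:,1]+.126)<.1
def m(k):return k&near
tab=m((abs(P[:,2]-.106)<.003)&(P[:,1]<-.14));print('tab',tab.sum(),P[tab].mean(0).round(4),P[tab].min(0).round(4),P[tab].max(0).round(4))
e,V=np.linalg.eigh(np.cov(P[tab][:,:2].T));print('axis',np.degrees(np.arctan2(V[1,1],V[0,1]))%180)
post=m((abs(P[:,2]-.07)<.0015)&(P[:,1]<-.178)&(P[:,0]>.613));print('post',post.sum(),P[post].mean(0).round(4),P[post].min(0).round(4),P[post].max(0).round(4))
tail=m((abs(P[:,2]-.072)<.003)&(P[:,1]<-.178));q=P[tail];print('tail',q.min(0).round(4),q.max(0).round(4))
head=m(P[:,2]>.111)&(P[:,2]<.119);print('head',P[head].mean(0).round(4))
top=m((abs(P[:,2]-.072)<.002)&(P[:,1]>-.16));q=P[top];A=np.c_[q[:,:2],np.ones(len(q))];c=np.linalg.lstsq(A,q[:,2],rcond=None)[0];print('disc top',q.mean(0).round(4),'tilt deg',np.degrees(c[:2]).round(2),len(q))
k=near&(P[:,2]>.036)&(P[:,2]<.045)&(np.hypot(P[:,0]-.6149,P[:,1]+.1239)<.043);q=P[k][:,:2].mean(0)-STEM;print('lower slot pts',k.sum(),np.degrees(np.arctan2(q[1],q[0])))
low=m((abs(P[:,2]-.06)<.002));print('lower top ext',P[low].min(0).round(4),P[low].max(0).round(4))
save('w9b',w['p'],(210,40,310,140),6)
E
```

```text
tab 279 [ 0.6085 -0.1656  0.1058] [ 0.6014 -0.1771  0.1031] [ 0.6156 -0.1536  0.1084]
axis 80.24601966901658
post 45 [ 0.6166 -0.1891  0.0699] [ 0.6131 -0.1928  0.0687] [ 0.6209 -0.1851  0.0713]
tail [ 0.5995 -0.1947  0.069 ] [ 0.6209 -0.1807  0.0737]
head [ 0.6147 -0.1242  0.1157]
disc top [ 0.6142 -0.1269  0.0719] tilt deg [0.04 0.03] 1735
lower slot pts 56 21.72249336147629
lower top ext [ 0.5729 -0.187   0.058 ] [ 0.6567 -0.0822  0.062 ]
```

View pics/w9b.png

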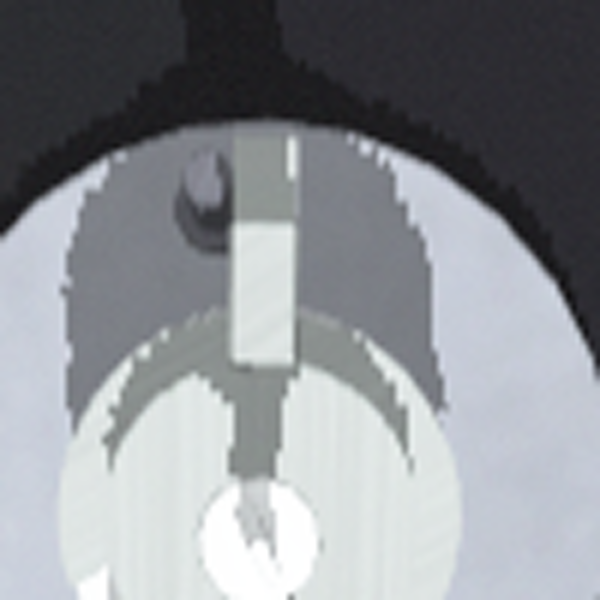

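```bash
python3 - <<'E'
from h import *
w=np.load('pics/w9.npz');s={k:w[k] for k in('eef_rot','tcp_pos')};p=w['p'].astype(int)
for r0 in range(62,82,2):print(r0,p[r0,236:262].sum(1)//3)
# expected pixels for contact pose: post at measured stem +66mm dir
po=np.array([.6166,-.1891])
print(proj('wrist',[[*po,.07],[*STEM,.116]],s))
L=onz('wrist',[[248.8,r0] for r0 in(62,78)],.072,s);print(L)
E
```

```text
62 [ 58  90  95 107 130 129 131 131 130 130 130 129 129 138 137 136 135 137
 136 135 137 133 157 144 130 130]
64 [129 128 130 132 129 131 131 127 123 127 130 129 130 147 147 147 147 147
 147 146 147 147 228 184 132 132]
66 [129 128 128 130 130 129 124 137 139 144  93 106 129 148 147 146 147 147
 147 147 146 147 228 184 132 132]
68 [128 129 129 129 122 137 136 136 143 141  93  89 104 146 147 147 147 146
 148 147 147 148 229 185 130 131]
70 [128 129 128 129 109 134 136 144 142 141 138  87  91 145 147 146 146 146
 146 146 146 146 148 157 128 130]
72 [127 128 128 108  87 104 135 141 140 138 140  73  77 145 146 145 146 147
 147 145 145 145 147 156 128 128]
74 [126 129 127  88  84  77  75 106  92  97  83  55  77 145 145 147 146 146
 147 146 147 146 148 157 131 130]
76 [130 128 128  91  85  85  71  59  55  55  55  55  74 151 154 153 155 155
 154 151 149 151 149 140 131 130]
78 [130 127 129 130  92  84  85  77  70  67  63  73 139 220 224 227 226 224
 224 225 226 227 225 162 132 130]
80 [129 128 127 130 129  95  81  84  84  83  83  81 143 223 223 222 222 224
 225 226 226 226 222 160 130 130]
[[243.70967459  69.33082121]
 [252.54026282 129.39415396]]
[[ 0.60975184 -0.19567531  0.072     ]
 [ 0.61206291 -0.17891563  0.072     ]]
```

{"method": "apply_moves", "body": {
  "deltas": [
    {"tx":-0.01,"ty":0.02,"tz":-0.005,"turn":0,"gripper":0.034},
    {"tx":-0.02,"ty":0.05,"tz":-0.01,"turn":0,"gripper":0.034},
    {"tx":-0.03,"ty":0.07,"tz":-0.01,"turn":0,"gripper":0.034},
    {"tx":-0.03,"ty":0.075,"tz":-0.01,"turn":0,"gripper":0.034},
    {"tx":-0.03,"ty":0.075,"tz":-0.01,"turn":0,"gripper":0.034}
  ]
}}

```text
time_s: 18.2
tcp_pos: [0.6262, -0.1011, 0.1837]
eef_rot: [-89.9, 0.0, 82.3]
contact_force: [0.7, 0.2, 0.6]
gripper_width: 0.034
```

{"method": "apply_moves", "body": {
  "deltas": [
    {"tx":0,"ty":0,"tz":0,"turn":0,"gripper":0.034},
    {"tx":0,"ty":0,"tz":0,"turn":0,"gripper":0.034},
    {"tx":0,"ty":0,"tz":0,"turn":0,"gripper":0.034},
    {"tx":0,"ty":0,"tz":0,"turn":0,"gripper":0.034}
  ]
}}

```text
time_s: 18.6
tcp_pos: [0.6269, -0.1, 0.1851]
eef_rot: [-90.1, -0.0, 82.4]
contact_force: [0.9, 0.2, 0.4]
gripper_width: 0.0338
```

```bash
python3 - <<'E'
from h import *
s=st();p,d=capture('wrist');print(proj('wrist',[[.6166,-.1891,.07]],s))
save('w10',p,(215,55,295,135),7)
uv,P=cloud('wrist',d,s)
k=(P[:,1]<-.18)&(P[:,1]>-.2)&(abs(P[:,0]-.612)<.015)&(P[:,2]>.065)
im=np.full((384,512),-1.);im[uv[:,1],uv[:,0]]=P[:,2]*1000
u,v=proj('wrist',[[.6166,-.1891,.07]],s)[0].round().astype(int)
for rr in range(v-6,v+8,2):print(rr,im[rr,u-8:u+22].round().astype(int))
for rr in range(v-6,v+8,2):print(rr,(p[rr,u-8:u+22].astype(int).sum(1)//3))
E
```

```text
t 18.6 tcp [ 0.6269 -0.1     0.1851] rot [-9.007e+01 -2.000e-02  8.240e+01] F [0.9 0.2 0.4] w 0.0338 j [  9.  19.  -9.   0. -61. -16.]
[[252.673435    92.40435657]]
86 [12 12 13 11 12 11 13 69 70 19 11 12 12 14 73 71 72 72 72 73 71 72 73 72
 71 73 71 71 10 12]
88 [13 11 13 19 19 70 70 71 70 70 70 69 69 21 73 71 72 71 72 72 72 73 72 71
 72 72 72 71 12 12]
90 [12 11 19 21 70 71 70 71 70 69 69 71 69 69 71 71 72 72 71 72 73 71 73 72
 72 72 71 72 13 12]
92 [13 21 18 70 71 69 69 70 68 69 70 69 70 70 73 72 71 71 72 71 72 74 72 71
 71 72 73 12 13 13]
94 [11 20 21 20 70 69 70 70 69 70 69 70 70 69 73 70 72 71 72 71 72 72 72 72
 72 73 71 12 13 11]
96 [11 19 19 21 19 69 70 69 70 69 70 69 54 20 73 72 72 74 73 71 71 73 71 72
 71 72 74 14 11 12]
98 [11 11 19 19 21 19 32 46 50 52 40 25 20 21 72 72 73 73 72 70 72 71 71 71
 71 71 71 11 12 12]
86 [155 158 156 158 158 158 139 155 148 149 147 150 155 156 160 177 176 176
 176 177 176 176 176 175 175 175 175 171 159 157]
88 [156 156 158 135 114 152 163 166 167 172 173 111 111 137 160 175 177 175
 177 176 175 177 176 175 175 175 176 171 155 156]
90 [156 158 122 104 155 166 166 167 170 173 172 109 108  98 159 175 176 175
 174 175 176 175 175 176 174 175 175 166 155 157]
92 [154 104 105 120 165 164 164 168 174 171 169 107 105  99 158 177 176 175
 176 175 175 176 175 176 176 176 175 166 156 158]
94 [145 102 105 117 152 164 169 172 172 167 167 104 103  94 159 177 177 176
 174 176 175 176 175 176 176 175 176 168 156 157]
96 [136 102 102 102 110 144 170 171 165 166 168 137  85  96 159 175 175 176
 176 176 174 175 175 176 176 174 176 164 158 156]
98 [156 119 102 102 101  83  98 106 111 117  99  85  97 103 174 175 176 177
 175 176 174 175 174 176 177 175 175 189 157 157]
```

View pics/w10.png

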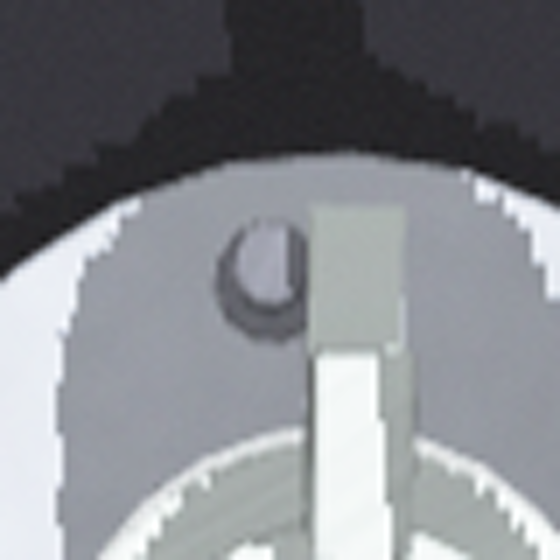

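{"method": "apply_moves", "body": {
  "deltas": [
    {"tx":0.01,"ty":-0.03,"tz":0,"turn":0,"gripper":0.034},
    {"tx":0.03,"ty":-0.07,"tz":0,"turn":0,"gripper":0.034},
    {"tx":0.06,"ty":-0.09,"tz":0,"turn":0,"gripper":0.034},
    {"tx":0.06,"ty":-0.09,"tz":0,"turn":0,"gripper":0.034},
    {"tx":0.06,"ty":-0.09,"tz":0,"turn":0,"gripper":0.034}
  ]
}}

```text
time_s: 19.15
tcp_pos: [0.6345, -0.04, 0.2748]
eef_rot: [-90.0, -0.0, 82.5]
contact_force: [0.4, -0.1, -1.0]
gripper_width: 0.0341
```

```bash
python3 -c "
from h import *
st();print(r.close_job())"
```

```text
t 19.15 tcp [ 0.6345 -0.04    0.2748] rot [-9.005e+01 -4.000e-02  8.246e+01] F [ 0.4 -0.1 -1. ] w 0.0341 j [ 14.  16.  -2.  -0. -72. -21.]
the job is handed in; nothing more can be done
None
```

The job is done and handed in at 19.2 s. I picked up the larger grey slotted disc by its tab and slid it in from the front under the head. I set it flat on the lower disc until its slot end bore on the stem, turned it about 63° anticlockwise until the tail bore on the stop, let go and backed away.

- **Forces:** the highest horizontal wrist readings were about 8 N against the stem and about 8 N at the tab when the tail met the stop. I read them only between moves, so short peaks could have been missed.
- **Disc:** the last close depth picture shows the tail against the post with no gap. The disc is flat, with tilt under 0.1°, and its top is at 72 mm. Its centre is within about 1 mm of the stem's axis, and its slot points about 60° away from the lower one.
- **Lower disc:** its slot direction measured 20° before and 22° after. It was partly hidden in the second reading, so I take this as the same within measurement error.
- **Disagreement:** a coarser reading, taken from the tail's edge and the post's centre, gave about 6 mm instead of the 5 mm expected at contact. I put that down to error in locating the post's centre, since the closer picture showed contact.
- **Not checked:** I did not measure the bystanders again at the end. The orange and yellow discs in view of the last pictures look unmoved.

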